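Push out the levelling wedges and pack them head to tail

ROBOT

A 7-joint arm with a two-finger parallel gripper is mounted at the origin on the work surface. World frame = base frame: x ahead of the robot, y to its left, z up, the work surface at z = 0. Lengths are in mm, angles in rad, forces in N, time in s.
With the tool pointing down it reaches from about 425 to 825 mm from the base axis. Payload 3.6 kg.
Tool frame: the origin (TCP) lies midway between the tips of the shut fingers; the grasp point (between the pads) lies behind it (bot.grip_point_offset is the z of the grasp point in the tool frame, in mm); z points along the fingers, y is the direction in which the jaws open and shut (so a half turn about z gives the same grasp; the last joint's range is limited). The gripper opens to 93 mm and grips with 3 to 60 N. Pads are 15 mm wide; open, the fingers measure 128 mm over their backs; the gripper's body (75 mm by 188 mm) begins 65 mm behind the grasp point.
Start: joints at [-1.302, 0.615, -0.013, 1.423, 0.008, 1.103, -0.04], TCP at [188.823, 621.939, 218.64] pointing down, gripper open.
Joint ranges: [-3.12, 3.12], [-0.3, 2.06], [-1.34, 1.32], [0.26, 2.42], [-1.36, 4.5], [0.01, 1.98], [-2.84, 2.84]. Speed limits (rad/s): [2.79, 2.79, 3.14, 3.14, 3.14, 3.14, 3.14].

INTERFACE

Orientations are given as a unit quaternion [x, y, z, w].
In Python, from workcell import bot, read_camera, models gives the robot as it stands.
- The arm moves only by the tool play_rows, never from a script. Its argument "plan" is a list of rows, each a list of 2 entries, a list of its own where there are three numbers: the shift along the tool's x, y, z in m, then the turn, a rotation vector about the tool's x, y, z in rad. A call has 1 to 12 rows; each row shifts and turns the commanded pose from where the row before left it, along the tool's axes as they then stand; what a row does not reach is not made up. A row lasts 1/10 s, in which the tool goes at most 50 mm and 8.59 degrees, less where a joint would pass 70% of its speed; a pose out of reach is approached as far as the arm can. A call with a gripper value outside its range is refused whole. "hand" is the closure, from -1 (fully open) to 1 (shut), so that 0 is half open, set as the call begins (left out, the last holds). The fingers move at their own pace and stop on an object; "newtons" is the grip in N (left out, the last holds). Time passes only in rows, so rows that do not move let the fingers close. It gives the time, the measured TCP pose, the force and the opening at its end, in the units of the state.
- bot.read_state(): the state, without advancing time (a new reading comes with each control period).
- read_camera(name): name is "scene" or "top" or "wrist"; returns a dict with "img" (420x560x3 uint8, red, green, blue), "depth" (420x560 float32, mm along the optical axis (not along the pixel's ray), 0 where there is no reading), "fx", "fy", "cx", "cy" (pixels), "camera_from_world" (4x4, takes a point from world to camera coordinates); the wrist camera has in their place "tool_from_camera" (4x4, takes a point from camera to tool coordinates, whose origin is the TCP and whose axes are the flange's). Camera axes: x right, y up, looking along -z (the intrinsics and any distortion apply to the point x, -y, -z); pixel columns grow to the right and rows downward; lengths in mm; the calibration is good to about 2 mm. A picture is of the moment at which its call begins: read the wrist's pose just before it.
- bot.job_done(): hands the job in, once; it reports no verdict.
Trained networks look in a picture, given as the dict that the camera call returned (one of the last four; its "shot" number tells which), for a name from the list of things; names that differ only in an ending like _2 or _b are one class to them, and where a whole thing is asked for, a point or a joint stands for the part that bears it (a point fixed in the world has none). Each returns a list of dicts, best first, with "score" (0 to 1); they miss things now and then, are a little off and sometimes report something else, mostly with a low value. They report only what shows in the picture. A call takes as long as a camera call. They do not tell look-alikes from the thing itself.
- models.search_frame(picture, query): "xyz" ([x, y, z] in mm, in world coordinates, good to about 4 mm: the middle of the surface that is visible of it).
The state is a dict: "t": time; "qpos": joint angles; "qvel": joint speeds; "effort": joint torques, N m; "tcp_pos": TCP position; "tool_rot": TCP orientation; "wrist_force": force on the tool from outside, world axes, zero at the start; "moment": the same for the moment, N m; "finger_gap": finger opening in mm.
Only numpy, scipy, OpenCV 4.12 (cv2) and the standard library are available. Lean on these libraries where they do the work, as an engineer would, in place of code of your own. Each camera call takes 0.05 s, during which the arm holds its last target.

TASK

The carrom board's levelling wedges (three or four of them) are stuck in the tunnels of the silicone block: use the push rod through the small hole of each occupied tunnel to drive every wedge right out of the open far side, without touching a wedge with the fingers while any of it is still in the block. Then pack all the wedges flat on the floor of the shallow wooden tray, lengthwise across it, close side by side and alternately head to tail (thick end beside thin end), and stand the push rod back on its cork mat with its handle at the mat's middle. Leave the other things on the board as they are.

Things in the scene. Friction and masses are not known exactly. Their poses are not given: they have to be found in the camera images.
- holder: Fixed dark silicone block, x +-103, y -43..+35, 59 mm high, origin on underside. 4 tunnels run along its y at x -75, -25, 25, 75 mm: 44 wide, 48 high, floor 3 mm above the board, 12 mm slit in the roof shows a wedge inside. -y end: 8 mm wall with a 28 mm square push hole, centre 27 mm above the board. +y end: open mouth; a wedge pushed out along +y drops 3 mm onto the board.
- wedge1: Wooden wedge, 60 g, all alike (None if absent). 64 mm long (x), 44 high (z); in plan a right-angled trapezium: thin end x +32, 20 wide (y -20..0); thick end x -32, 40 wide (y -20..+20); face y -20 square to the ends, other long face slanted. Origin on underside. Starts in a tunnel, its origin on the tunnel's centre line, ends 3 mm inside, either end first; slides at about 0.5 N.
- wedge2: Wooden wedge, 60 g, all alike (None if absent). 64 mm long (x), 44 high (z); in plan a right-angled trapezium: thin end x +32, 20 wide (y -20..0); thick end x -32, 40 wide (y -20..+20); face y -20 square to the ends, other long face slanted. Origin on underside. Starts in a tunnel, its origin on the tunnel's centre line, ends 3 mm inside, either end first; slides at about 0.5 N.
- wedge3: Wooden wedge, 60 g, all alike (None if absent). 64 mm long (x), 44 high (z); in plan a right-angled trapezium: thin end x +32, 20 wide (y -20..0); thick end x -32, 40 wide (y -20..+20); face y -20 square to the ends, other long face slanted. Origin on underside. Starts in a tunnel, its origin on the tunnel's centre line, ends 3 mm inside, either end first; slides at about 0.5 N.
- wedge4: Wooden wedge, 60 g, all alike (None if absent). 64 mm long (x), 44 high (z); in plan a right-angled trapezium: thin end x +32, 20 wide (y -20..0); thick end x -32, 40 wide (y -20..+20); face y -20 square to the ends, other long face slanted. Origin on underside. Starts in a tunnel, its origin on the tunnel's centre line, ends 3 mm inside, either end first; slides at about 0.5 N.
- wedge1_mid (a point): Middle of wedge 1: 22 mm up, half way along, half way through (x 0, y -5 mm in its frame). Wedges packed head to tail without gaps have their middles 30 mm apart.
- wedge2_mid (a point): Middle of wedge 2: 22 mm up, half way along, half way through (x 0, y -5 mm in its frame). Wedges packed head to tail without gaps have their middles 30 mm apart.
- wedge3_mid (a point): Middle of wedge 3: 22 mm up, half way along, half way through (x 0, y -5 mm in its frame). Wedges packed head to tail without gaps have their middles 30 mm apart.
- wedge4_mid (a point): Middle of wedge 4: 22 mm up, half way along, half way through (x 0, y -5 mm in its frame). Wedges packed head to tail without gaps have their middles 30 mm apart.
- wedge1_thin (a point): Middle of the thin end face of wedge 1 (x +32, y -10, z 22 mm in its frame).
- wedge2_thin (a point): Middle of the thin end face of wedge 2 (x +32, y -10, z 22 mm in its frame).
- wedge3_thin (a point): Middle of the thin end face of wedge 3 (x +32, y -10, z 22 mm in its frame).
- wedge4_thin (a point): Middle of the thin end face of wedge 4 (x +32, y -10, z 22 mm in its frame).
- tray: Fixed shallow wooden tray, 144 (x) by 84 mm (y), origin under its middle. Inside 132 by 72 mm, floor 4 mm and wall tops 12 mm above the board, walls 6 mm thick. Wedges lie lengthwise along the tray's y, side by side along its x; four just fit head to tail. The low walls let a wedge be held by its two ends.
- mat: Fixed cork mat, 150 mm (its x) by 90 mm (its y), 2 mm thick, origin in the middle of its underside: the push rod's place.
- rod: Push rod, 350 g, stands on its foot. Upright wooden handle 34 (x) by 24 mm (y), top 66 mm above the underside; steel foot 10 mm high, x -36..+20, y +-20. A 16 mm round rod runs from the handle along +x, axis 22 mm above the underside, end at x 142 mm. Origin on the underside below the handle's middle. Starts on the mat near its middle.
- pen_pot: Bystander: blue ceramic pen pot, 80 mm across, 90 mm high, with three pens standing in it, origin under its middle.
- vial: Bystander: clear plastic twist-cap vial, 38 mm across, 75 mm high, origin under its middle.
- tumbler: Bystander: steel tumbler, 72 mm across the rim, 105 mm high, origin under its middle.
- domino_box: Bystander: closed wooden domino box, 60 x 174 x 44 mm, origin under its middle.
- striker1: Bystander: loose white carrom striker lying flat, 41 mm across, 10 mm thick, origin under its middle.
- striker2: Bystander: second loose striker, like striker1, origin under its middle.
Not all that is in view belongs to the job. What is shaped like the wedge3 but orange is not meant. Several things have the shape of the mat; the one meant has the colours described above.

How it is judged:
By the outcome, as a careful person would: the job done as asked, in the order asked, and still so for the second after the job is handed in, with the robot touching nothing.
Of wedge1, wedge2, wedge3, wedge4 only 3 to 4 are there at a start; the rules pass over those that are not, and their reading is None.
At some moment in a run one of rod may be knocked a few centimetres aside while the robot is not near it.
It also fails if it takes over 210 s, if anything falls off the work surface, if the arm or the gripper's body presses on something with over 40 N, if the wrist force passes 120 N, or if a joint passes its speed limit or range.

## Working session

There is one attempt and no reset: what is moved stays moved. The work goes in short steps, Python scripts to look and compute and a tool call to move; the robot and the scene stay as the last step left them, time stands still between calls to the robot, and variables do not carry over. Pictures are saved under pics/ and viewed, and the job is handed in when it is done.

Besides the shell and the picture viewer there is one more tool, called after ">>>" as name(argument=value, ...) on one line, values as JSON. play_rows: Moves the arm, as the interface text tells. Its arguments: {"type":"object","properties":{"plan":{"type":"array","items":{"type":"array"}},"hand":{"type":"number"},"newtons":{"type":"number"}},"required":["plan"]}

```bash
ls; mkdir -p pics; python3 - <<'E'
from workcell import bot, read_camera, models
import cv2,numpy as np,pickle
s=bot.read_state(); print(s, bot.grip_point_offset)
for n in ["scene","top","wrist"]:
    p=read_camera(n); cv2.imwrite(f"pics/{n}0.png",p["img"][:,:,::-1]); pickle.dump(p,open(f"pics/{n}0.pkl","wb"))
    print(n,{k:v for k,v in p.items() if k not in("img","depth")})
    for q in ["holder","tray","mat","rod","wedge1","pen_pot","vial","tumbler","domino_box","striker1"] if n!="wrist" else []:
        print(n,q,[(np.round(d["xyz"]).tolist(),round(d["score"],2)) for d in models.search_frame(p,q)][:6])
E
```

```text
pics
{'t': 0.0, 'qpos': array([-1.30250101,  0.61589917, -0.01266297,  1.4248618 ,  0.00808483,
        1.10337861, -0.04042804]), 'qvel': array([-0.00073052, -0.00082881, -0.00037937, -0.00086913,  0.00102436,
        0.00085396,  0.0011601 ]), 'effort': array([-4.61978361e-04, -4.58928251e+01,  2.09058831e-01, -1.65740293e+01,
       -6.09913724e-02,  2.06183764e-02,  2.30633359e-04]), 'tcp_pos': array([188.59139145, 621.23286526, 217.50632683]), 'tool_rot': array([ 1.46830058e-01,  9.89160945e-01, -1.23494567e-03, -1.86217801e-04]), 'wrist_force': array([0.0114682 , 0.05373402, 0.28549472]), 'moment': array([0.04002731, 0.07081398, 0.01134209]), 'finger_gap': 92.73671439231104} -18.8
scene {'fx': 508.2957909439843, 'fy': 508.2957909439843, 'cx': 276.5552825374251, 'cy': 208.31915267671272, 'camera_from_world': array([[-3.51323073e-01,  9.36251386e-01,  2.33249940e-03,
         3.34526301e+02],
       [-7.96567997e-01, -3.00214956e-01,  5.24738417e-01,
         3.51922256e+02],
       [ 4.91987321e-01,  1.82494719e-01,  8.51260332e-01,
        -1.55350339e+03],
       [ 0.00000000e
[... 1575 characters left out ...]
721.0, 216.0, 10.0], 0.36)]
top tumbler [([452.0, 10.0, 49.0], 0.2)]
top domino_box [([308.0, 222.0, 45.0], 0.8)]
top striker1 [([724.0, 217.0, 9.0], 0.71), ([769.0, -107.0, 10.0], 0.48), ([476.0, -329.0, 4.0], 0.25)]
wrist {'fx': 378.09061747952666, 'fy': 378.09061747952666, 'cx': 277.4998585644017, 'cy': 206.02634262973734, 'tool_from_camera': array([[ 2.66902792e-04,  9.59797739e-01,  2.80692408e-01,
         7.78937287e+01],
       [ 9.99999316e-01,  6.35424662e-05, -1.16814889e-03,
        -9.86668295e-01],
       [-1.13902255e-03,  2.80692528e-01, -9.59797066e-01,
        -1.66146230e+02],
       [ 0.00000000e+00,  0.00000000e+00,  0.00000000e+00,
         1.00000000e+00]]), 'shot': 3}
```

View pics/scene0.png

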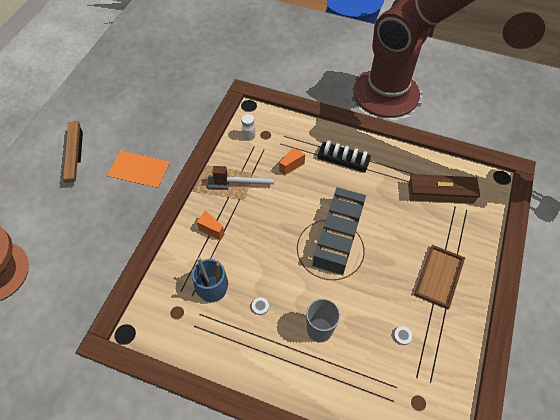

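View pics/top0.png

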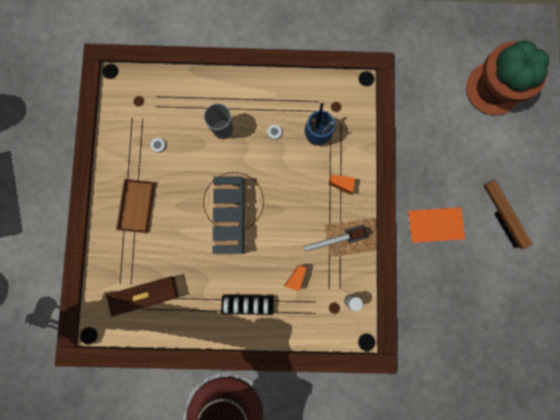

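```bash
python3 - <<'E'
import cv2,pickle,numpy as np
p=pickle.load(open("pics/top0.pkl","rb"));a=p["img"][165:265,200:260][:,:,::-1]
b=p["img"][200:270,300:385][:,:,::-1]
q=pickle.load(open("pics/scene0.pkl","rb"));c=q["img"][180:280,305:375][:,:,::-1]
d=q["img"][155:205,190:280][:,:,::-1]
A=cv2.resize(a,(360,600),interpolation=cv2.INTER_CUBIC);C=cv2.resize(c,(420,600),interpolation=cv2.INTER_CUBIC)
cv2.imwrite("pics/c1.png",np.hstack([A,C]))
cv2.imwrite("pics/c2.png",np.vstack([cv2.resize(b,(510,420)),cv2.resize(d,(510,180*510//510))]))
E
```

```text
(no output)
```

View pics/c1.png

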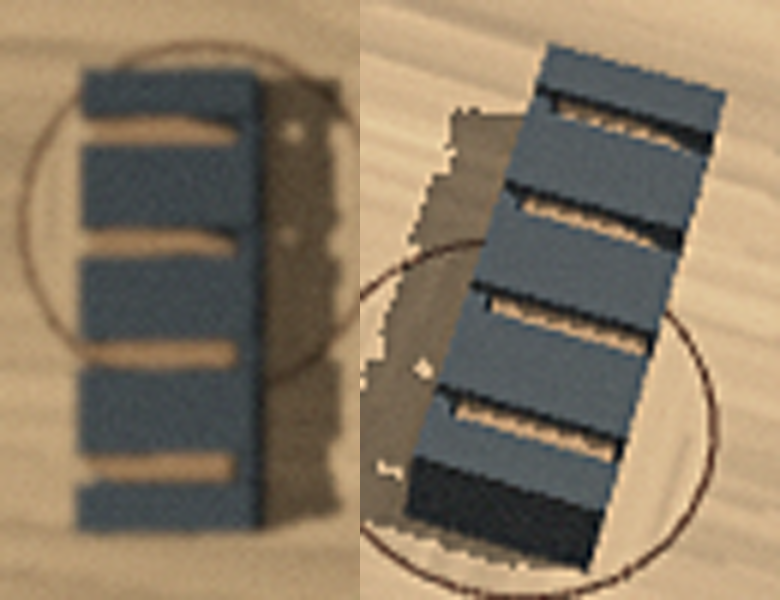

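View pics/c2.png

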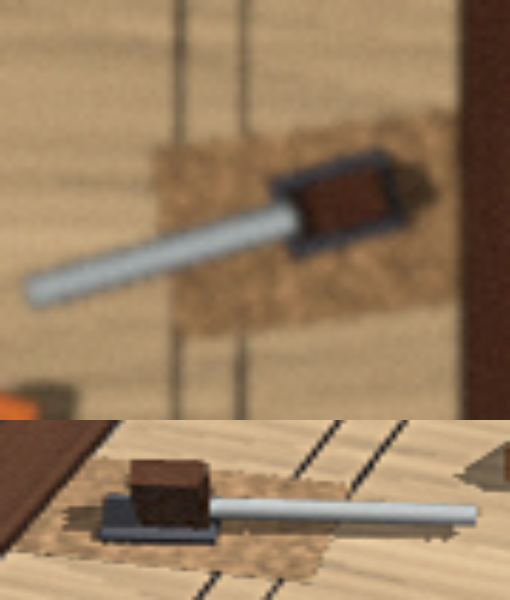

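>>> play_rows(plan=[[[-0.04,-0.029,-0.0095],[0,0,0]],[[-0.04,-0.029,-0.0095],[0,0,0]],[[-0.04,-0.029,-0.0095],[0,0,0]],[[-0.04,-0.029,-0.0095],[0,0,0]],[[-0.04,-0.029,-0.0095],[0,0,0]],[[-0.04,-0.029,-0.0095],[0,0,0]],[[-0.04,-0.029,-0.0095],[0,0,0]],[[-0.04,-0.029,-0.0095],[0,0,0]],[[-0.04,-0.029,-0.0095],[0,0,0]],[[-0.04,-0.029,-0.0095],[0,0,0]],[[-0.04,-0.029,-0.0095],[0,0,0]],[[-0.04,-0.029,-0.0095],[0,0,0]]])

```text
t: 2.35
tcp_pos: [545.7, 150.8, 332.7]
tool_rot: [0.147, 0.989, 0.0, 0.0]
wrist_force: [0.1, 1.0, 0.4]
finger_gap: 93.4
```

>>> play_rows(plan=[[[0,0,0],[0,0,0.1415]],[[0,0,0],[0,0,0.1415]],[[0,0,0],[0,0,0.1415]],[[0,0,0],[0,0,0.1415]],[[0,0,0],[0,0,0.1415]],[[0,0,0],[0,0,0.1415]],[[0,0,0],[0,0,0.1415]],[[0,0,0],[0,0,0.1415]],[[0,0,0],[0,0,0.1415]],[[0,0,0],[0,0,0]],[[0,0,0],[0,0,0]]])

```text
t: 3.45
tcp_pos: [544.8, 152.6, 332.0]
tool_rot: [0.705, 0.709, -0.0, 0.0]
wrist_force: [-0.2, 0.8, -0.2]
finger_gap: 93.0
```

```bash
cat > h.py <<'E'
from workcell import bot, read_camera, models
import cv2,numpy as np,pickle
from scipy.spatial.transform import Rotation as R
def state(pr=True):
    s=bot.read_state(); r=R.from_quat(s["tool_rot"]).as_matrix()
    if pr: print("t",round(s["t"],2),"tcp",np.round(s["tcp_pos"],1),"yaw",round(np.degrees(np.arctan2(r[1,1],r[0,1])),2),"tz",np.round(r[:,2],4),"F",np.round(s["wrist_force"],1),"gap",round(s["finger_gap"],1))
    return s,r
def shot(name,fn):
    s,r=state(False) if name=="wrist" else (None,None)
    p=read_camera(name)
    if name=="wrist":
        T=np.eye(4);T[:3,:3]=r;T[:3,3]=s["tcp_pos"]
        p["camera_from_world"]=np.linalg.inv(T@p["tool_from_camera"])
    cv2.imwrite(f"pics/{fn}.png",p["img"][:,:,::-1]); pickle.dump(p,open(f"pics/{fn}.pkl","wb"))
    return p
def load(fn): return pickle.load(open(f"pics/{fn}.pkl","rb"))
def cloud(p):
    d=p["depth"];v,u=np.mgrid[:420,:560]
    c=np.stack([(u-p["cx"])/p["fx"]*d,-(v-p["cy"])/p["fy"]*d,-d],-1)
    W=np.linalg.inv(p["camera_from_world"])
    X=c@W[:3,:3].T+W[:3,3]; X[d<=0]=np.nan
    return X
def pix2plane(p,u,v,z):
    W=np.linalg.inv(p["camera_from_world"]);r=W[:3,:3]@np.array([(u-p["cx"])/p["fx"],-(v-p["cy"])/p["fy"],-1.])
    o=W[:3,3];return o+r*(z-o[2])/r[2]
def proj(p,X):
    X=np.atleast_2d(X);c=X@p["camera_from_world"][:3,:3].T+p["camera_from_world"][:3,3]
    return np.stack([p["cx"]+p["fx"]*c[:,0]/-c[:,2],p["cy"]-p["fy"]*c[:,1]/-c[:,2]],-1)
def go(x,y,z,yaw):
    s,r=state()
    d=r.T@(np.array([x,y,z])-s["tcp_pos"])
    cy=np.degrees(np.arctan2(r[1,1],r[0,1])); dy=(yaw-cy+180)%360-180
    print("shift(tool,mm)",np.round(d,1),"turn z rad",round(-np.radians(dy),4))
E
python3 - <<'E'
from h import *
state(); print(bot.read_state()["qpos"]); shot("wrist","w1")
E
```

```text
t 3.45 tcp [544.8 152.6 332. ] yaw 0.33 tz [-0.e+00 -1.e-04 -1.e+00] F [-0.2  0.8 -0.2] gap 93.0
[-0.57166334  0.4112095   0.40227417  1.49548446 -0.1646129   1.26844317
 -0.1446141 ]
```

View pics/w1.png

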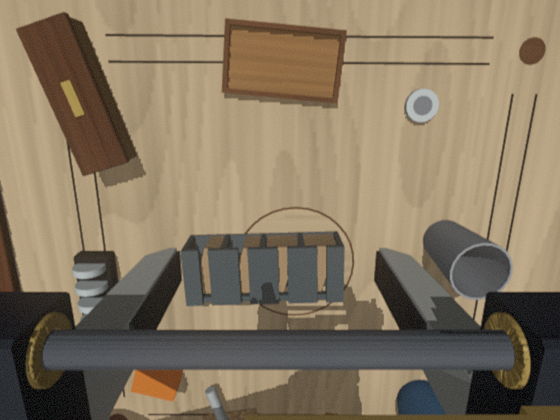

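```bash
python3 - <<'E'
from h import *
p=load("w1");X=cloud(p)
def rect(m,n):
    P=X[m][:,:2].astype(np.float32); (c,s,a)=cv2.minAreaRect(P); print(n,len(P),np.round(c,1),np.round(s,1),round(a,2),np.round(np.nanmedian(X[m][:,2]),1))
U,V=np.meshgrid(np.arange(560),np.arange(420))
reg=(U>210)&(U<360)&(V>10)&(V<115)
rect(reg&(X[...,2]>9)&(X[...,2]<16),"tray walls")
rect(reg&(X[...,2]>2.2)&(X[...,2]<7),"tray floor")
reg=(U>170)&(U<360)&(V>220)&(V<310)
rect(reg&(X[...,2]>55)&(X[...,2]<63),"holder top")
b=(U>380)&(U<410)&(V>120)&(V<200); print("board z",np.nanmedian(X[b][:,2]))
for row in range(232,306,4):
    pass
im=p["img"][225:310,170:360][:,:,::-1]; cv2.imwrite("pics/c3.png",cv2.resize(im,(760,340),interpolation=cv2.INTER_CUBIC))
E
```

```text
tray walls 1997 [550. 269.] [ 84.3 144.2] 85.19 12.3
tray floor 7269 [553.4 267. ] [187.4 119. ] 0.36 4.2
holder top 7042 [527.1   6.4] [206.4  80.5] 2.12 58.9
board z 0.7912641360170767
```

View pics/c3.png

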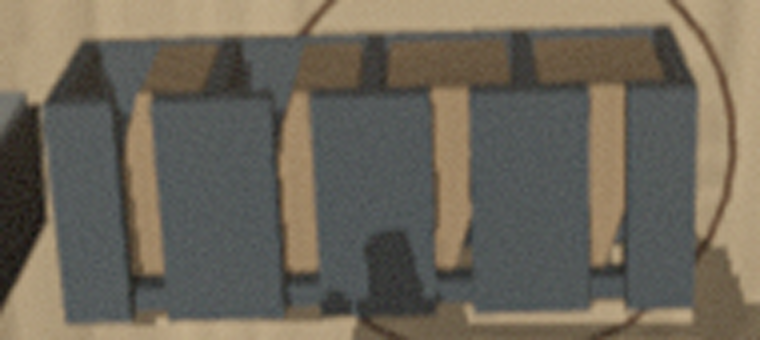

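```bash
python3 - <<'E'
from h import *
p=load("w1");X=cloud(p)
U,V=np.meshgrid(np.arange(560),np.arange(420))
reg=(U>170)&(U<360)&(V>220)&(V<310)
m=reg&(X[...,2]>55)&(X[...,2]<63)
P=X[m][:,:2]
def edges(P,ang,nm):
    a=np.radians(ang);c,s=np.cos(a),np.sin(a)
    L=P@np.array([[c,-s],[s,c]]) # local
    for ax in (0,1):
        o=1-ax
        bins=np.arange(L[:,o].min()+8,L[:,o].max()-8,4)
        for f,n in((np.min,"min"),(np.max,"max")):
            q=np.array([(b+2,f(L[(L[:,o]>=b)&(L[:,o]<b+4),ax])) for b in bins if ((L[:,o]>=b)&(L[:,o]<b+4)).sum()>3])
            med=np.median(q[:,1]);k=abs(q[:,1]-med)<3
            sl=np.polyfit(q[k,0],q[k,1],1)
            print(nm,"axis",ax,n,"med",round(med,1),"slope deg",round(np.degrees(np.arctan(sl[0])),2),k.sum(),len(k))
    return L
edges(P,2.1,"holder")
reg=(U>210)&(U<360)&(V>10)&(V<115)
P=X[reg&(X[...,2]>9)&(X[...,2]<16)][:,:2]
edges(P,-4.8,"tray")
E
```

```text
holder axis 0 min med 424.5 slope deg -0.2 17 17
holder axis 0 max med 629.6 slope deg -0.17 17 17
holder axis 1 min med -51.7 slope deg -0.1 38 40
holder axis 1 max med 26.6 slope deg -0.17 40 40
tray axis 0 min med 454.0 slope deg -0.04 18 18
tray axis 0 max med 597.5 slope deg 0.09 18 18
tray axis 1 min med 272.2 slope deg -0.01 33 33
tray axis 1 max med 355.6 slope deg 0.05 33 33
```

>>> play_rows(plan=[[[-0.04,-0.006,0.003],[0,0,0]],[[-0.04,-0.006,0.003],[0,0,0]],[[-0.04,-0.006,0.003],[0,0,0]],[[-0.04,-0.006,0.003],[0,0,0]],[[-0.04,-0.006,0.003],[0,0,0]],[[-0.04,-0.006,0.003],[0,0,0]],[[-0.04,-0.006,0.003],[0,0,0]],[[-0.04,-0.006,0.003],[0,0,0]],[[-0.04,-0.006,0.003],[0,0,0]],[[-0.04,-0.006,0.003],[0,0,0]],[[0,0,0],[0,0,0]],[[0,0,0],[0,0,0]]])

```text
t: 4.7
tcp_pos: [485.4, -248.6, 301.9]
tool_rot: [0.707, 0.708, 0.0, -0.0]
wrist_force: [0.9, 0.8, -0.5]
finger_gap: 93.0
```

```bash
python3 - <<'E'
from h import *
state(); shot("wrist","w2")
E
```

```text
t 4.7 tcp [ 485.4 -248.6  301.9] yaw 0.07 tz [-1.e-04  4.e-04 -1.e+00] F [ 0.9  0.8 -0.5] gap 93.0
```

View pics/w2.png

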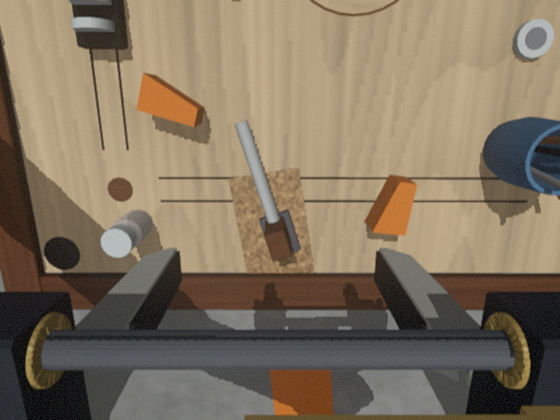

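```bash
python3 - <<'E'
from h import *
p=load("w2");X=cloud(p);U,V=np.meshgrid(np.arange(560),np.arange(420))
reg=(U>225)&(U<320)&(V>110)&(V<280)
m=reg&(X[...,2]>62)&(X[...,2]<74);P=X[m][:,:2].astype(np.float32);print("handle top",m.sum(),cv2.minAreaRect(P),np.median(X[m][:,2]),P.mean(0))
m=reg&(V<215)&(X[...,2]>20)&(X[...,2]<36);P=X[m][:,:2].astype(np.float32);print("rod",m.sum(),cv2.minAreaRect(P),np.percentile(X[m][:,2],90)); vx,vy,x0,y0=cv2.fitLine(P,cv2.DIST_HUBER,0,.01,.01).ravel();print("line",vx,vy,x0,y0,"ang",np.degrees(np.arctan2(vy,vx)))
print("tip", P[P[:,1].argmax()])
m=reg&(X[...,2]>8)&(X[...,2]<15);print("foot",m.sum(),cv2.minAreaRect(X[m][:,:2].astype(np.float32)))
im=p["img"][110:285,215:330][:,:,::-1];cv2.imwrite("pics/c4.png",cv2.resize(im,None,fx=3.4,fy=3.4,interpolation=cv2.INTER_CUBIC))
g=cv2.cvtColor(p["img"],cv2.COLOR_RGB2HSV)
E
```

```text
handle top 612 ((485.6287841796875, -335.4136962890625), (24.172115325927734, 34.15517044067383), 17.35279655456543) 67.78092505137892 [ 485.68665 -334.1676 ]
rod 1292 ((460.5980529785156, -256.71466064453125), (16.01105499267578, 118.26439666748047), 17.614009857177734) 32.32829687159234
line 0.30918828 -0.95100087 460.43115 -252.86467 ang -71.98968
tip [ 449.60495 -198.83212]
foot 695 ((479.0113525390625, -357.8798828125), (124.05707550048828, 93.02581024169922), 0.14390401542186737)
```

View pics/c4.png

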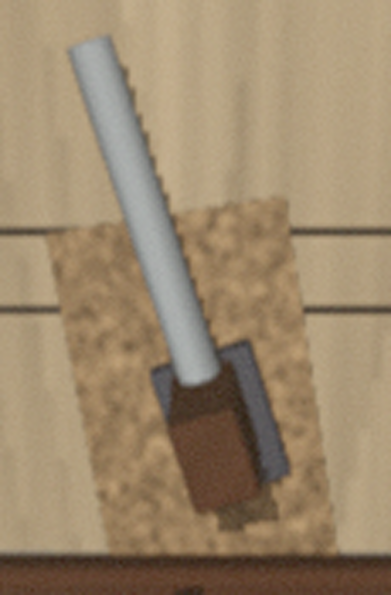

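```bash
python3 - <<'E'
from h import *
p=load("w2");X=cloud(p)
a,b,c,d=[pix2plane(p,u,v,2)[:2] for u,v in((229.1,179.7),(299.7,168.8),(314.4,272.6),(246.8,272.6))]
print(a,b,c,d,np.linalg.norm(b-a),np.linalg.norm(c-b))
e=(b-a)/np.linalg.norm(b-a);n=np.array([e[1],-e[0]]);print("top-edge ang",np.degrees(np.arctan2(e[1],e[0])))
f=(c-b)/np.linalg.norm(c-b);g=(d-a)/np.linalg.norm(d-a)
print("sides ang",np.degrees(np.arctan2(f[1],f[0])),np.degrees(np.arctan2(g[1],g[0])))
print("centre est",(a+b)/2+75*n)
print("frame z",X[285,280],X[265,330],X[280,400])
E
```

```text
[ 424.54050047 -272.76643041] [ 513.13314219 -258.75012517] [ 535.56020696 -400.93903669] [ 444.08098896 -401.07781486] 89.6945537834664 143.94672554195742
top-edge ang 8.990289633932473
sides ang -81.03673697424415 -81.34098037082839
centre est [ 480.55685169 -339.83689068]
frame z [ 488.97120289 -412.90900867   14.6013363 ] [ 556.42131222 -390.31229909    0.6632675 ] [ 533.86336749 -241.20074269  332.8217524 ]
```

>>> play_rows(plan=[[[0,0,0],[0,0,-0.1014]],[[0,0,0],[0,0,-0.1014]],[[0,0,0],[0,0,-0.1014]],[[-0.0138,-0.0043,0.035],[0,0,0]],[[-0.0138,-0.0043,0.035],[0,0,0]],[[-0.0138,-0.0043,0.035],[0,0,0]],[[-0.0138,-0.0043,0.035],[0,0,0]],[[-0.0138,-0.0043,0.035],[0,0,0]],[[-0.0138,-0.0043,0.035],[0,0,0]],[[0,0,0],[0,0,0]],[[0,0,0],[0,0,0]]])

```text
t: 5.85
tcp_pos: [487.2, -332.8, 92.2]
tool_rot: [0.59, 0.808, 0.001, -0.0]
wrist_force: [-0.1, -0.1, 0.1]
finger_gap: 93.0
```

```bash
python3 - <<'E'
from h import *
go(485.6,-335.4,27,17.5); shot("wrist","w3")
p=load("w3");X=cloud(p)
m=(X[...,2]>60)&(X[...,2]<74)&(abs(X[...,0]-485)<30)&(abs(X[...,1]+335)<35)
P=X[m][:,:2].astype(np.float32);print(m.sum(),cv2.minAreaRect(P))
E
```

```text
t 5.85 tcp [ 487.2 -332.8   92.2] yaw 17.71 tz [-0.      0.0015 -1.    ] F [-0.1 -0.1  0.1] gap 93.0
shift(tool,mm) [-2.1 -2.3 65.2] turn z rad 0.0036
2656 ((485.6904296875, -335.3030700683594), (23.994117736816406, 34.16577911376953), 17.342679977416992)
```

View pics/w3.png

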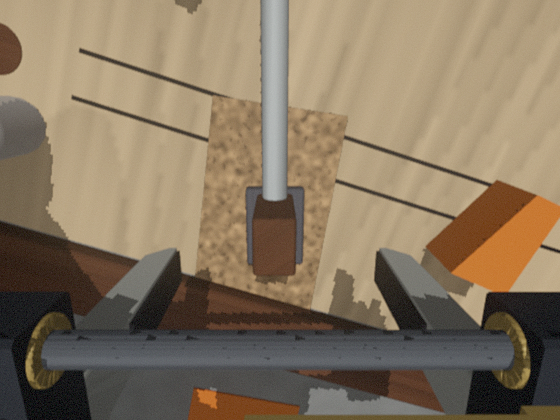

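>>> play_rows(plan=[[[-0.002,-0.002,0.013],[0,0,0]],[[0,0,0.026],[0,0,0]],[[0,0,0.018],[0,0,0]],[[0,0,0.008],[0,0,0]],[[0,0,0],[0,0,0]]])

```text
t: 6.4
tcp_pos: [485.0, -336.3, 26.7]
tool_rot: [0.59, 0.807, 0.0, -0.0]
wrist_force: [1.2, -0.1, 0.7]
finger_gap: 93.2
```

>>> play_rows(plan=[[[0,0,0],[0,0,0]],[[0,0,0],[0,0,0]],[[0,0,0],[0,0,0]],[[0,0,0],[0,0,0]],[[0,0,0],[0,0,0]],[[0,0,0],[0,0,0]],[[0,0,0],[0,0,0]],[[0,0,0],[0,0,0]]], hand=1, newtons=35)

```text
t: 7.2
tcp_pos: [484.9, -337.0, 27.0]
tool_rot: [0.591, 0.807, -0.0, 0.0]
wrist_force: [-0.1, 0.3, 1.2]
finger_gap: 33.8
```

```bash
python3 - <<'E'
from h import *
state()
p=load("w3")
im=p["img"][80:320,180:360][:,:,::-1];cv2.imwrite("pics/c5.png",cv2.resize(im,None,fx=2.5,fy=2.5,interpolation=cv2.INTER_CUBIC))
E
```

```text
t 7.2 tcp [ 484.9 -337.    27. ] yaw 17.58 tz [-0.e+00 -1.e-04 -1.e+00] F [-0.1  0.3  1.2] gap 33.8
```

View pics/c5.png

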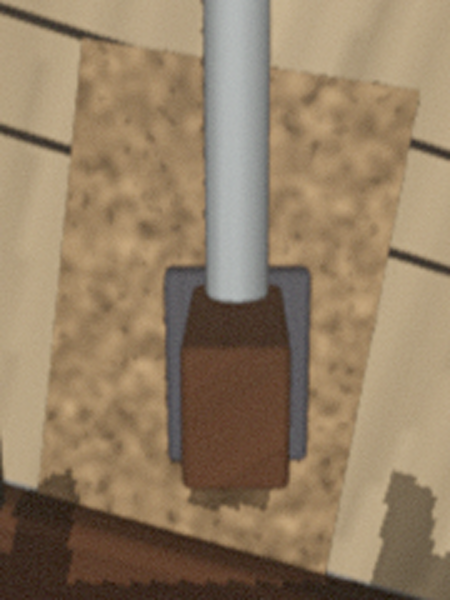

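>>> play_rows(plan=[[[0,0,0],[0,0,0]],[[0,0,0],[0,0,0]],[[0,0,0],[0,0,0]],[[0,0,0],[0,0,0]],[[0,0,0],[0,0,0]]])

```text
t: 7.7
tcp_pos: [485.3, -336.9, 27.0]
tool_rot: [0.591, 0.807, 0.0, 0.0]
wrist_force: [1.3, 1.5, -0.3]
finger_gap: 24.1
```

```bash
python3 - <<'E'
from h import *
p=load("w3")
a,b,c,d=[pix2plane(p,u,v,2)[:2] for u,v in((212,96),(347.2,116),(311.2,308.8),(196.8,272))]
print(a,b,c,d,np.linalg.norm(b-a),np.linalg.norm(c-b))
e=(b-a)/np.linalg.norm(b-a);n=np.array([e[1],-e[0]]);print("ang",np.degrees(np.arctan2(e[1],e[0])))
for f in (c-b,d-a): print(np.degrees(np.arctan2(f[1],f[0])))
print("centre",(a+b)/2+75*n)
E
```

```text
[ 422.95166268 -272.27942137] [ 511.31612682 -257.3593527 ] [ 535.90046179 -400.67516485] [ 444.67195041 -397.3094458 ] 89.61521618083715 145.4091177969589
ang 9.583822858445869
-80.26624252852054
-80.14489729334191
centre [ 479.62067097 -338.77261833]
```

>>> play_rows(plan=[[[0,0,-0.01],[0,0,0]],[[0,0,0],[0,0,0.09]],[[0,0,0],[0,0,0.09]],[[0,0,0],[0,0,0.09]],[[0.028,-0.0035,0],[0,0,0]],[[0.028,-0.0035,0],[0,0,0]],[[0.028,-0.0035,0],[0,0,0]],[[0.028,-0.0035,0],[0,0,0]],[[0.028,-0.0035,0],[0,0,0]],[[0,0,0.007],[0,0,0]],[[0,0,0],[0,0,0]],[[0,0,0],[0,0,0]]])

```text
t: 8.9
tcp_pos: [462.3, -199.2, 30.2]
tool_rot: [0.695, 0.719, -0.0, 0.001]
wrist_force: [0.2, -0.7, -3.2]
finger_gap: 23.5
```

```bash
python3 - <<'E'
from h import *
go(462.6,-197,30,2.1); shot("wrist","w4"); shot("scene","s4"); p=load("s4"); cv2.imwrite("pics/s4c.png",cv2.resize(p["img"][140:290,190:390][:,:,::-1],(800,600),interpolation=cv2.INTER_CUBIC))
E
```

```text
t 8.9 tcp [ 462.3 -199.2   30.2] yaw 2.02 tz [ 2.0e-04 -1.4e-03 -1.0e+00] F [ 0.2 -0.7 -3.2] gap 23.5
shift(tool,mm) [2.2 0.4 0.2] turn z rad -0.0013
```

View pics/w4.png

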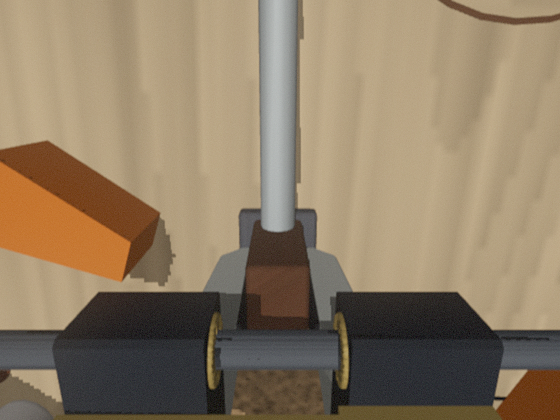

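View pics/s4c.png

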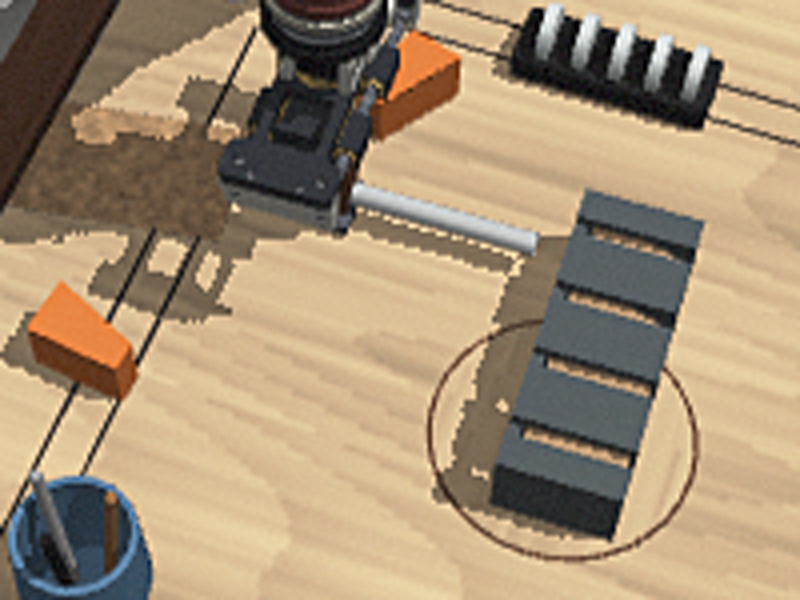

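>>> play_rows(plan=[[[0.002,0.0005,0],[0,0,0]],[[0.009,0,0],[0,0,0]],[[0.009,0,0],[0,0,0]],[[0.009,0,0],[0,0,0]],[[0.009,0,0],[0,0,0]],[[0,0,0],[0,0,0]]])

```text
t: 9.6
tcp_pos: [461.3, -157.3, 29.8]
tool_rot: [0.693, 0.721, 0.0, -0.001]
wrist_force: [1.3, 0.7, -3.1]
finger_gap: 23.6
```

```bash
python3 - <<'E'
from h import *
state();shot("wrist","w5"); shot("top","t5"); p=load("t5"); cv2.imwrite("pics/t5c.png",cv2.resize(p["img"][160:280,190:340][:,:,::-1],(750,600),interpolation=cv2.INTER_CUBIC))
E
```

```text
t 9.6 tcp [ 461.3 -157.3   29.8] yaw 2.27 tz [-9.0e-04  1.8e-03 -1.0e+00] F [ 1.3  0.7 -3.1] gap 23.6
```

View pics/w5.png

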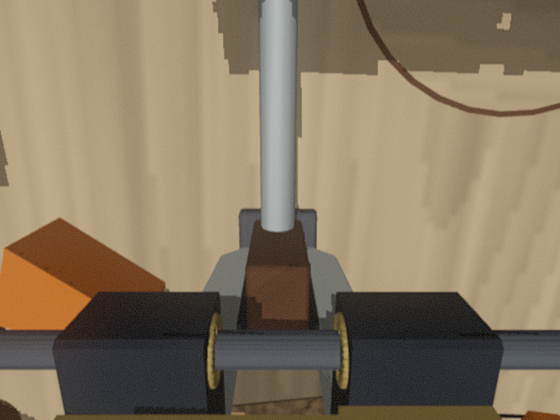

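View pics/t5c.png

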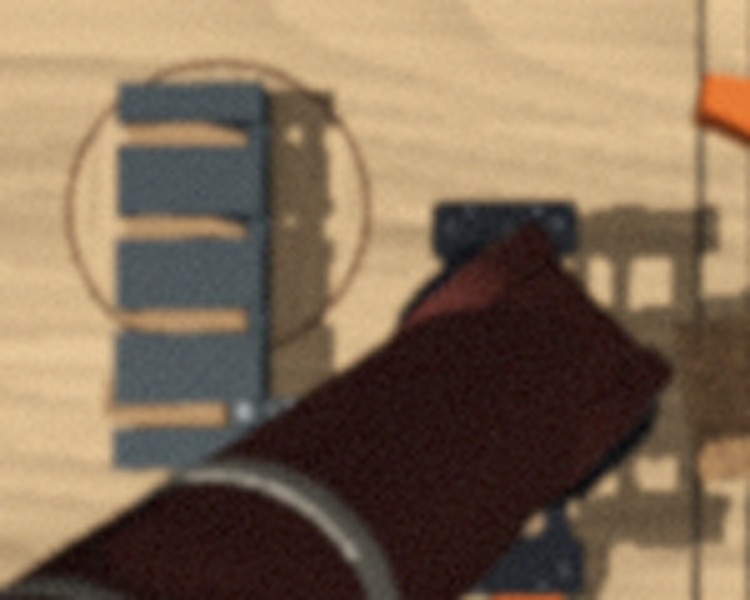

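>>> play_rows(plan=[[[0.008,0,0],[0,0,0]],[[0.008,0,0],[0,0,0]],[[0.008,0,0],[0,0,0]],[[0.008,0,0],[0,0,0]],[[0.008,0,0],[0,0,0]],[[0.008,0,0],[0,0,0]],[[0.008,0,0],[0,0,0]],[[0.008,0,0],[0,0,0]],[[0.008,0,0],[0,0,0]],[[0.008,0,0],[0,0,0]],[[0.008,0,0],[0,0,0]],[[0,0,0],[0,0,0]]])

```text
t: 10.9
tcp_pos: [457.9, -69.9, 29.8]
tool_rot: [0.693, 0.721, 0.0, -0.001]
wrist_force: [-0.7, -0.2, -2.4]
finger_gap: 24.0
```

```bash
python3 - <<'E'
from h import *
state();shot("wrist","w6"); shot("scene","s6"); p=load("s6"); cv2.imwrite("pics/s6c.png",cv2.resize(p["img"][160:280,260:420][:,:,::-1],(800,600),interpolation=cv2.INTER_CUBIC))
E
```

```text
t 10.9 tcp [457.9 -69.9  29.8] yaw 2.24 tz [-9.0e-04  1.4e-03 -1.0e+00] F [-0.7 -0.2 -2.4] gap 24.0
```

View pics/w6.png

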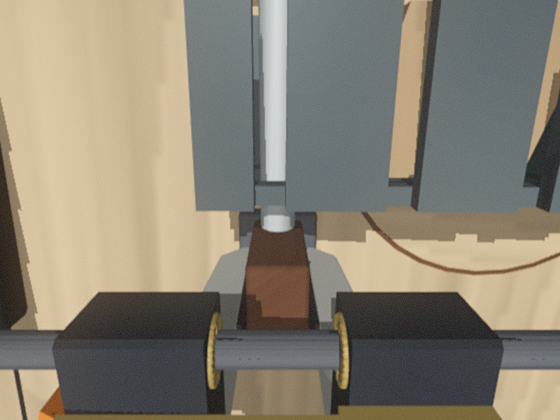

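View pics/s6c.png

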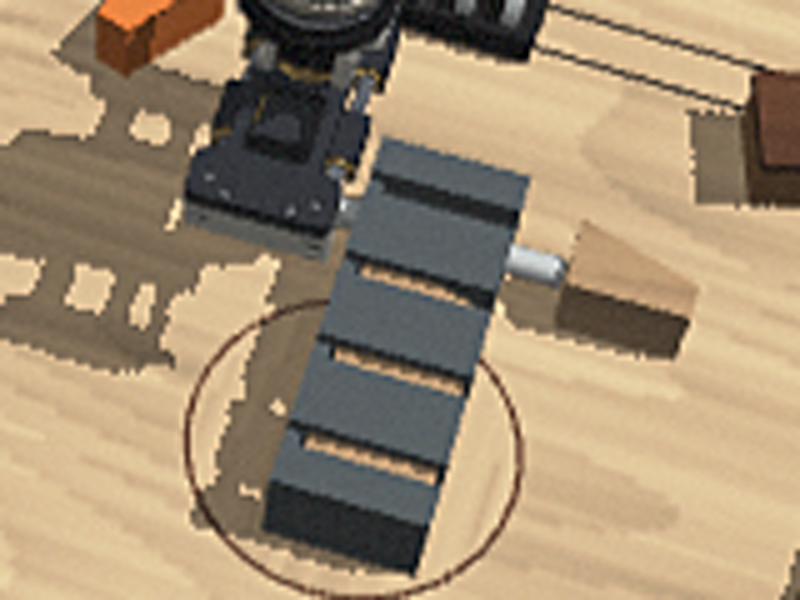

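>>> play_rows(plan=[[[-0.031,0,0],[0,0,0]],[[-0.031,0,0],[0,0,0]],[[-0.031,0,0],[0,0,0]],[[-0.031,0,0],[0,0,0]],[[0,0,0],[0,0,0.002]],[[0,0.025,0],[0,0,0]],[[0,0.025,0],[0,0,0]],[[0,0,0],[0,0,0]],[[0,0,0],[0,0,0]]])

```text
t: 11.9
tcp_pos: [512.3, -193.5, 29.6]
tool_rot: [0.694, 0.72, -0.0, -0.001]
wrist_force: [-0.9, -0.4, -3.0]
finger_gap: 24.1
```

```bash
cat >> h.py <<'E'
HO=np.array([527.0,10.8]);HA=np.radians(2.1)
def hl(v):
    v=np.asarray(v)[:2]-HO;c,s=np.cos(HA),np.sin(HA);return np.array([c*v[0]+s*v[1],-s*v[0]+c*v[1]])
def lane():
    s,r=state();l=hl(s["tcp_pos"]);print("lane x",l[0].round(1),"tip y",(l[1]+143.3).round(1))
E
python3 -c "
from h import *
lane()"
```

```text
t 11.9 tcp [ 512.3 -193.5   29.6] yaw 2.03 tz [-1.3e-03  5.0e-04 -1.0e+00] F [-0.9 -0.4 -3. ] gap 24.1
lane x -22.2 tip y -60.3
```

Lane B aligned (+3). Push in by 126 mm.

>>> play_rows(plan=[[[0.012,0,0],[0,0,0]],[[0.012,0,0],[0,0,0]],[[0.009,0,0],[0,0,0]],[[0.009,0,0],[0,0,0]],[[0,0,0],[0,0,0]]])

```text
t: 12.4
tcp_pos: [511.1, -149.3, 29.8]
tool_rot: [0.694, 0.72, 0.0, -0.001]
wrist_force: [0.7, 0.6, -3.3]
finger_gap: 24.0
```

>>> play_rows(plan=[[[0.008,0,0],[0,0,0]],[[0.008,0,0],[0,0,0]],[[0.008,0,0],[0,0,0]],[[0.008,0,0],[0,0,0]],[[0.008,0,0],[0,0,0]],[[0.008,0,0],[0,0,0]],[[0.008,0,0],[0,0,0]],[[0.008,0,0],[0,0,0]],[[0.008,0,0],[0,0,0]],[[0.008,0,0],[0,0,0]],[[0.004,0,0],[0,0,0]],[[0,0,0],[0,0,0]]])

```text
t: 13.6
tcp_pos: [508.3, -67.0, 29.9]
tool_rot: [0.694, 0.72, 0.0, -0.0]
wrist_force: [0.0, 0.2, -2.8]
finger_gap: 23.7
```

```bash
python3 -c "
from h import *
lane();shot('scene','s7'); p=load('s7'); cv2.imwrite('pics/s7c.png',cv2.resize(p['img'][160:280,260:420][:,:,::-1],(800,600),interpolation=cv2.INTER_CUBIC))"
```

```text
t 13.6 tcp [508.3 -67.   29.9] yaw 2.07 tz [-3.e-04  6.e-04 -1.e+00] F [ 0.   0.2 -2.8] gap 23.7
lane x -21.5 tip y 66.3
```

View pics/s7c.png

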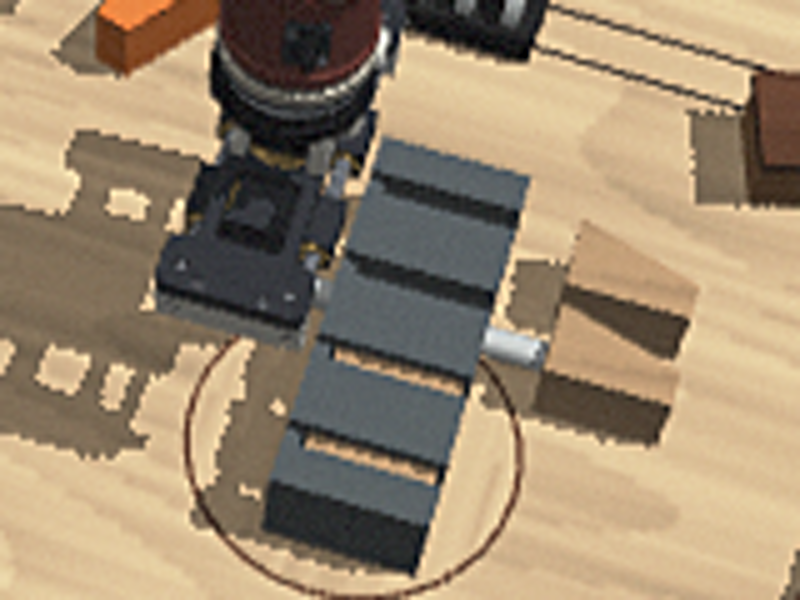

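>>> play_rows(plan=[[[-0.0315,0,0],[0,0,0]],[[-0.0315,0,0],[0,0,0]],[[-0.0315,0,0],[0,0,0]],[[-0.0315,0,0],[0,0,0]],[[0,0,0],[0,0,0]],[[0,0.0215,0],[0,0,0]],[[0,0.0215,0],[0,0,0]],[[0,0,0],[0,0,0]],[[0,0,0],[0,0,0]]])

```text
t: 14.55
tcp_pos: [555.2, -192.0, 29.6]
tool_rot: [0.695, 0.719, -0.0, -0.001]
wrist_force: [-0.5, 0.1, -3.3]
finger_gap: 23.8
```

```bash
python3 -c "
from h import *
lane()"
```

```text
t 14.55 tcp [ 555.2 -192.    29.6] yaw 2.02 tz [-1.3e-03  4.0e-04 -1.0e+00] F [-0.5  0.1 -3.3] gap 23.8
lane x 20.7 tip y -60.4
```

>>> play_rows(plan=[[[0.012,0,0],[0,0,0]],[[0.012,0,0],[0,0,0]],[[0.009,0,0],[0,0,0]],[[0.009,0,0],[0,0,0]],[[0,0,0],[0,0,0]]])

```text
t: 15.05
tcp_pos: [554.1, -147.7, 29.8]
tool_rot: [0.694, 0.72, 0.0, -0.001]
wrist_force: [0.2, 0.3, -2.9]
finger_gap: 24.0
```

>>> play_rows(plan=[[[0.008,0,0],[0,0,0]],[[0.008,0,0],[0,0,0]],[[0.008,0,0],[0,0,0]],[[0.008,0,0],[0,0,0]],[[0.008,0,0],[0,0,0]],[[0.008,0,0],[0,0,0]],[[0.008,0,0],[0,0,0]],[[0.008,0,0],[0,0,0]],[[0.008,0,0],[0,0,0]],[[0.008,0,0],[0,0,0]],[[0.004,0,0],[0,0,0]],[[0,0,0],[0,0,0]]])

```text
t: 16.25
tcp_pos: [551.3, -65.4, 29.9]
tool_rot: [0.694, 0.72, 0.0, -0.0]
wrist_force: [0.2, 0.1, -2.2]
finger_gap: 23.9
```

```bash
python3 -c "
from h import *
lane();shot('scene','s8'); p=load('s8'); cv2.imwrite('pics/s8c.png',cv2.resize(p['img'][160:280,260:420][:,:,::-1],(800,600),interpolation=cv2.INTER_CUBIC))"
```

```text
t 16.25 tcp [551.3 -65.4  29.9] yaw 2.07 tz [-3.e-04  5.e-04 -1.e+00] F [ 0.2  0.1 -2.2] gap 23.9
lane x 21.5 tip y 66.2
```

View pics/s8c.png

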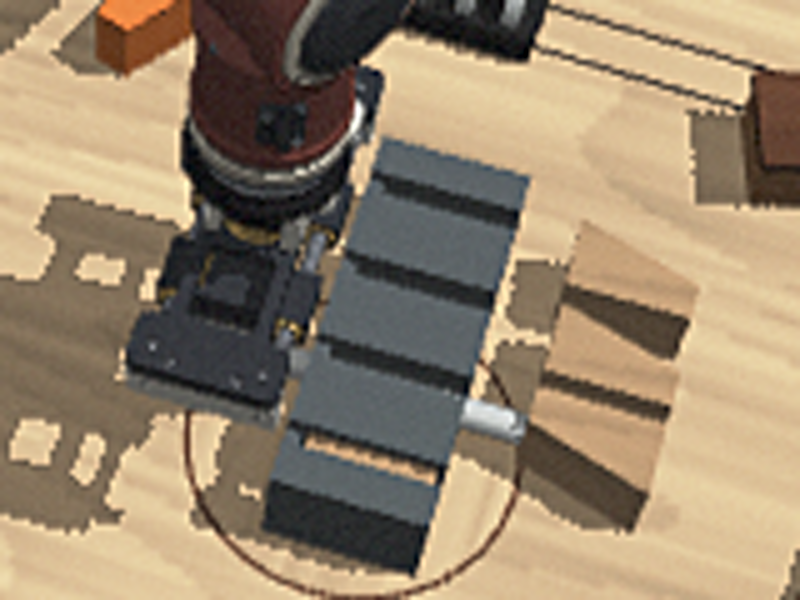

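>>> play_rows(plan=[[[-0.0315,0,0],[0,0,0]],[[-0.0315,0,0],[0,0,0]],[[-0.0315,0,0],[0,0,0]],[[-0.0315,0,0],[0,0,0]],[[0,0,0],[0,0,0]],[[0,0.025,0],[0,0,0]],[[0,0.025,0],[0,0,0]],[[0,0,0],[0,0,0]],[[0,0,0],[0,0,0]]])

```text
t: 17.2
tcp_pos: [605.3, -190.2, 29.5]
tool_rot: [0.694, 0.72, -0.0, -0.001]
wrist_force: [-0.8, -0.1, -2.7]
finger_gap: 23.9
```

```bash
python3 -c "
from h import *
lane()"
```

```text
t 17.2 tcp [ 605.3 -190.2   29.5] yaw 2.03 tz [-1.3e-03  4.0e-04 -1.0e+00] F [-0.8 -0.1 -2.7] gap 23.9
lane x 70.9 tip y -60.5
```

>>> play_rows(plan=[[[0.012,0,0],[0,0,0]],[[0.012,0,0],[0,0,0]],[[0.009,0,0],[0,0,0]],[[0.009,0,0],[0,0,0]],[[0,0,0],[0,0,0]]])

```text
t: 17.7
tcp_pos: [604.2, -145.7, 29.8]
tool_rot: [0.694, 0.72, 0.001, -0.001]
wrist_force: [0.3, 0.0, -1.3]
finger_gap: 23.8
```

>>> play_rows(plan=[[[0.008,0,0],[0,0,0]],[[0.008,0,0],[0,0,0]],[[0.008,0,0],[0,0,0]],[[0.008,0,0],[0,0,0]],[[0.008,0,0],[0,0,0]],[[0.008,0,0],[0,0,0]],[[0.008,0,0],[0,0,0]],[[0.008,0,0],[0,0,0]],[[0.008,0,0],[0,0,0]],[[0.008,0,0],[0,0,0]],[[0.004,0,0],[0,0,0]],[[0,0,0],[0,0,0]]])

```text
t: 18.9
tcp_pos: [601.3, -63.6, 29.9]
tool_rot: [0.694, 0.72, 0.0, -0.0]
wrist_force: [-0.7, 0.1, -3.9]
finger_gap: 23.9
```

```bash
python3 -c "
from h import *
lane();shot('scene','s9'); p=load('s9'); cv2.imwrite('pics/s9c.png',cv2.resize(p['img'][160:280,260:420][:,:,::-1],(800,600),interpolation=cv2.INTER_CUBIC))"
```

```text
t 18.9 tcp [601.3 -63.6  29.9] yaw 2.07 tz [-2.e-04  6.e-04 -1.e+00] F [-0.7  0.1 -3.9] gap 23.9
lane x 71.5 tip y 66.3
```

View pics/s9c.png

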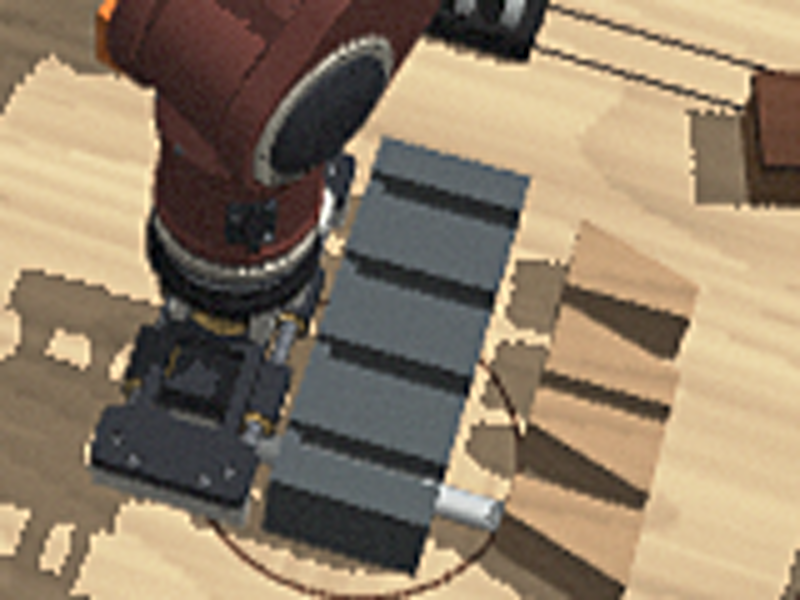

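>>> play_rows(plan=[[[-0.0318,0,0],[0,0,0]],[[-0.0318,0,0],[0,0,0]],[[-0.0318,0,0],[0,0,0]],[[-0.0318,0,0],[0,0,0]],[[0,0,-0.03],[0,0,0]],[[0,0,-0.03],[0,0,0]],[[-0.03,-0.026,0],[0,0,0]],[[-0.03,-0.026,0],[0,0,0]],[[-0.03,-0.026,0],[0,0,0]],[[-0.03,-0.026,0],[0,0,0]],[[-0.026,-0.026,0],[0,0,0]],[[0,0,0],[0,0,-0.1297]]])

```text
t: 20.15
tcp_pos: [474.0, -350.1, 90.7]
tool_rot: [0.65, 0.76, -0.004, 0.0]
wrist_force: [-1.3, -0.3, -2.5]
finger_gap: 23.3
```

```bash
python3 -c "
from h import *
go(480.2,-340.6,27.3,9.5)"
```

```text
t 20.15 tcp [ 474.  -350.1   90.7] yaw 8.89 tz [-0.0043 -0.0063 -1.    ] F [-1.3 -0.3 -2.5] gap 23.3
shift(tool,mm) [ 8.8  7.9 63.3] turn z rad -0.0106
```

>>> play_rows(plan=[[[0,0,0],[0,0,0]],[[0,0,0],[0,0,0]]])

```text
t: 20.35
tcp_pos: [481.4, -341.8, 89.9]
tool_rot: [0.647, 0.762, 0.001, -0.0]
wrist_force: [0.2, 0.9, -3.6]
finger_gap: 23.6
```

```bash
python3 -c "
from h import *
go(480.2,-340.6,27.3,9.5)"
```

```text
t 20.35 tcp [ 481.4 -341.8   89.9] yaw 9.3 tz [ 8.e-04  1.e-03 -1.e+00] F [ 0.2  0.9 -3.6] gap 23.6
shift(tool,mm) [ 1.3 -1.  62.6] turn z rad -0.0035
```

>>> play_rows(plan=[[[0.0013,-0.001,0.02],[0,0,0]],[[0,0,0.025],[0,0,0]],[[0,0,0.01],[0,0,0]],[[0,0,0.005],[0,0,0]],[[0,0,0],[0,0,0]],[[0,0,0],[0,0,0]]])

```text
t: 20.95
tcp_pos: [480.4, -341.6, 30.8]
tool_rot: [0.647, 0.763, -0.0, 0.001]
wrist_force: [0.4, -0.1, -2.6]
finger_gap: 23.8
```

```bash
python3 -c "
from h import *
go(480.2,-340.6,27.3,9.5)"
```

```text
t 20.95 tcp [ 480.4 -341.6   30.8] yaw 9.43 tz [ 0.0013 -0.0012 -1.    ] F [ 0.4 -0.1 -2.6] gap 23.8
shift(tool,mm) [ 1.  -0.   3.5] turn z rad -0.0013
```

>>> play_rows(plan=[[[0.001,0,0.002],[0,0,0]],[[0,0,0.0015],[0,0,0]],[[0,0,0],[0,0,0]],[[0,0,0],[0,0,0]]])

```text
t: 21.35
tcp_pos: [479.9, -340.4, 27.0]
tool_rot: [0.647, 0.763, 0.0, 0.001]
wrist_force: [0.4, 0.4, -0.8]
finger_gap: 23.7
```

>>> play_rows(plan=[[[0,0,0],[0,0,0]],[[0,0,0],[0,0,0]],[[0,0,0],[0,0,0]],[[0,0,0],[0,0,0]],[[0,0,0],[0,0,0]],[[0,0,0],[0,0,0]],[[0,0,0],[0,0,0]],[[0,0,-0.015],[0,0,0]],[[0,0,-0.03],[0,0,0]],[[0,0,-0.04],[0,0,0]],[[0,0,-0.04],[0,0,0]],[[0,0,0],[0,0,0]]], hand=0.2)

```text
t: 22.55
tcp_pos: [482.3, -343.4, 158.4]
tool_rot: [0.647, 0.763, 0.0, 0.007]
wrist_force: [0.9, 0.1, -0.1]
finger_gap: 37.3
```

```bash
python3 -c "
from h import *
state(); shot('wrist','w10')
p=load('w10');X=cloud(p)
m=(X[...,2]>60)&(X[...,2]<74)&(abs(X[...,0]-480)<40)&(abs(X[...,1]+339)<45)
P=X[m][:,:2].astype(np.float32);print(m.sum(),cv2.minAreaRect(P),np.median(X[m][:,2]))"
```

```text
t 22.55 tcp [ 482.3 -343.4  158.4] yaw 9.4 tz [ 0.0106 -0.008  -0.9999] F [ 0.9  0.1 -0.1] gap 37.3
1614 ((479.6129150390625, -339.2262878417969), (23.766822814941406, 34.34435272216797), 8.880332946777344) 67.9799682446855
```

View pics/w10.png

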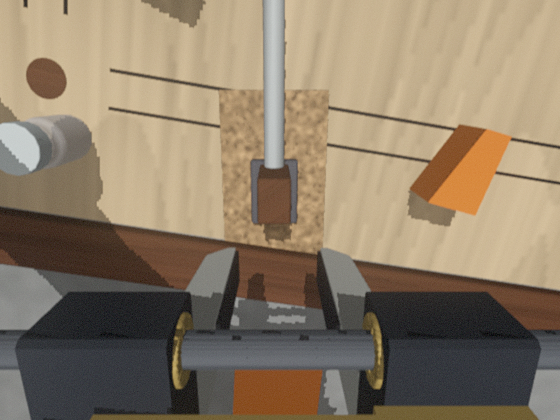

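>>> play_rows(plan=[[[0,0,-0.03],[0,0,0]],[[0.036,0.007,-0.03],[0,0,0]],[[0.04,0.007,-0.03],[0,0,0]],[[0.04,0.007,-0.03],[0,0,0]],[[0.04,0.007,-0.02],[0,0,0]],[[0.04,0.007,0],[0,0,0]],[[0.04,0.007,0],[0,0,0]],[[0.04,0.007,0],[0,0,0]],[[0.04,0.007,0],[0,0,0]],[[0.04,0.007,0],[0,0,0]],[[0.04,0.007,0],[0,0,0]],[[0.04,0.007,0],[0,0,0]]], hand=-0.634)

```text
t: 23.8
tcp_pos: [482.9, 103.3, 290.1]
tool_rot: [0.647, 0.763, -0.001, -0.001]
wrist_force: [0.9, 0.1, -0.3]
finger_gap: 75.9
```

>>> play_rows(plan=[[[0,0,0],[0,0,-0.1407]],[[0,0,0],[0,0,-0.1407]],[[0,0,0],[0,0,-0.1407]],[[0,0,0],[0,0,-0.1407]],[[0,0,0],[0,0,-0.1407]],[[0,0,0],[0,0,-0.1407]],[[0,0,0],[0,0,-0.1407]],[[0,0,0],[0,0,-0.1407]],[[0,0,0],[0,0,-0.1407]],[[0,0,0],[0,0,-0.1407]],[[0,0,0],[0,0,0]],[[0,0,0],[0,0,0]]])

```text
t: 25.0
tcp_pos: [483.6, 101.5, 290.3]
tool_rot: [0.001, 1.0, -0.0, -0.001]
wrist_force: [0.0, -0.9, 0.1]
finger_gap: 75.6
```

```bash
python3 -c "
from h import *
state();print(bot.read_state()['qpos']); shot('wrist','w11')"
```

```text
t 25.0 tcp [483.6 101.5 290.3] yaw 89.85 tz [-1.6e-03 -4.0e-04 -1.0e+00] F [ 0.  -0.9  0.1] gap 75.6
[-0.34333356  0.30318457  0.12458309  1.7509982  -0.04182041  1.09158144
  1.36318944]
```

View pics/w11.png

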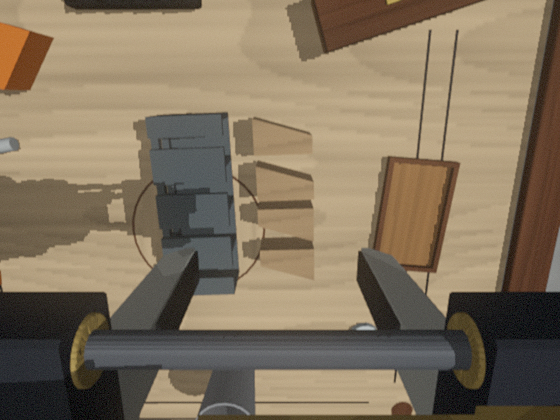

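```bash
cat >> h.py <<'E'
from scipy.optimize import minimize
def wedges(p,xr,yr,zr=(36,52),pr=True):
    """fit wedge trapezia to components of top surface"""
    X=cloud(p);m=((X[...,2]>zr[0])&(X[...,2]<zr[1])&(X[...,0]>xr[0])&(X[...,0]<xr[1])&(X[...,1]>yr[0])&(X[...,1]<yr[1])).astype(np.uint8)
    # cut at depth steps
    n,l,st,_=cv2.connectedComponentsWithStats(m,connectivity=4)
    out=[]
    for i in range(1,n):
        if st[i,4]<150: continue
        P=X[l==i]; out.append((P,i))
    return X,out
def fit_wedge(P,init=None):
    P=P[:,:2]; V0=np.array([[32,-20],[32,0],[-32,20],[-32,-20]],float)
    hull=cv2.convexHull(P.astype(np.float32)).reshape(-1,2)
    N=np.array([[1,0],[20,64],[-1,0],[0,-1]],float);N/=np.linalg.norm(N,axis=1)[:,None]
    off=(N*V0).sum(1)
    sub=P[::max(1,len(P)//1500)]
    def cost(q):
        c,s=np.cos(q[2]),np.sin(q[2]);L=(sub-q[:2])@np.array([[c,-s],[s,c]])
        D=L@N.T-off  # >0 outside
        mx=D.max(0)
        hi=np.percentile(D,99.5,axis=0)
        return (hi**2).sum()+0.3*np.maximum(D.max(1),0).mean()
    best=None
    for a in ([init] if init is not None else [np.pi/2,-np.pi/2]):
        r=minimize(cost,[*P.mean(0),a],method="Nelder-Mead",options=dict(xatol=.01,fatol=.001,maxiter=2000))
        if best is None or r.fun<best.fun: best=r
    x,y,a=best.x;c,s=np.cos(a),np.sin(a)
    mid=np.array([x+5*s,y-5*c])
    return best.x,mid,best.fun
E
python3 - <<'E'
from h import *
p=load('w11')
X,o=wedges(p,(420,680),(65,160))
for P,i in o:
    q,mid,f=fit_wedge(P); r=cv2.minAreaRect(P[:,:2].astype(np.float32))
    print(len(P),"z",np.median(P[:,2]).round(1),"mid",mid.round(1),"thin dir",np.degrees(q[2]).round(2),"cost",round(f,2),"bbox",P.min(0).round(1),P.max(0).round(1),np.round(r[1],1))
im=p["img"][105:290,140:330][:,:,::-1];cv2.imwrite("pics/c11.png",cv2.resize(im,None,fx=3.2,fy=3.2,interpolation=cv2.INTER_CUBIC))
E
```

```text
1685 z 44.2 mid [452.6 105.9] thin dir 91.61 cost 0.51 bbox [429.1  73.7  36. ] [468.8 138.6  47.2] [39.7 64.1]
1568 z 44.1 mid [504. 109.] thin dir 91.81 cost 0.37 bbox [480.4  76.8  36.2] [520.2 140.9  47.1] [39.8 64.2]
1495 z 44.2 mid [544.3 110.1] thin dir -89.38 cost 0.34 bbox [528.4  78.2  36.1] [568.4 142.2  46.6] [40.  63.6]
1384 z 44.2 mid [594.3 111.5] thin dir -89.88 cost 0.61 bbox [578.1  79.8  36. ] [618.7 143.4  46.5] [40.8 63.2]
```

View pics/c11.png

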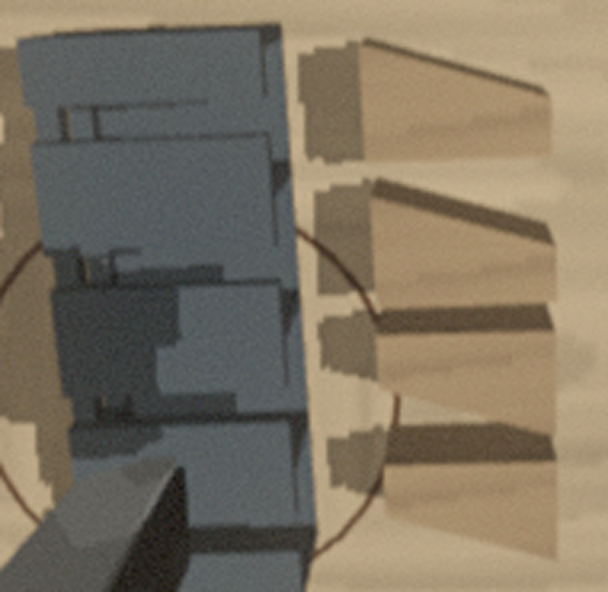

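```bash
python3 -c "
from h import *
go(541.3,110.1,13,90.6)"
```

```text
t 25.05 tcp [483.7 101.6 290.5] yaw 89.89 tz [-1.2e-03 -3.0e-04 -1.0e+00] F [ 0.2 -0.6  0.3] gap 75.9
shift(tool,mm) [-57.9   8.7 277.4] turn z rad -0.0124
```

>>> play_rows(plan=[[[-0.0097,0.0014,0.033],[0,0,-0.0124]],[[-0.0097,0.0014,0.033],[0,0,0]],[[-0.0097,0.0014,0.033],[0,0,0]],[[-0.0097,0.0014,0.033],[0,0,0]],[[-0.0097,0.0014,0.033],[0,0,0]],[[-0.0097,0.0014,0.033],[0,0,0]],[[0,0,0],[0,0,0]],[[0,0,0],[0,0,0]]])

```text
t: 25.85
tcp_pos: [541.8, 110.7, 92.9]
tool_rot: [-0.006, 1.0, -0.0, -0.001]
wrist_force: [-0.9, 0.2, -0.9]
finger_gap: 76.3
```

```bash
python3 - <<'E'
from h import *
go(541.3,110.1,13,90.6)
p=shot('wrist','w12')
X,o=wedges(p,(420,680),(65,160))
for P,i in o:
    q,mid,f=fit_wedge(P)
    print(len(P),"z",np.median(P[:,2]).round(1),"mid",mid.round(1),"thin dir",np.degrees(q[2]).round(2),"cost",round(f,2),"bbox",P.min(0).round(1),P.max(0).round(1))
E
```

```text
t 25.85 tcp [541.8 110.7  92.9] yaw 90.7 tz [-1.3e-03 -6.0e-04 -1.0e+00] F [-0.9  0.2 -0.9] gap 76.3
shift(tool,mm) [ 0.4 -0.5 79.9] turn z rad 0.0017
7021 z 44.2 mid [452.5 105.8] thin dir 90.57 cost 0.35 bbox [428.7  73.2  41.5] [468.  138.3  46.7]
5908 z 44.1 mid [503.8 109. ] thin dir 92.14 cost 0.14 bbox [480.   76.1  36.1] [519.9 141.3  46.5]
5298 z 44.1 mid [544.  109.7] thin dir -89.67 cost 0.57 bbox [528.3  77.1  36. ] [568.2 142.1  46.4]
4467 z 44.1 mid [594.1 111.5] thin dir -88.48 cost 0.26 bbox [578.1  79.2  36. ] [611.1 143.8  46.2]
```

View pics/w12.png

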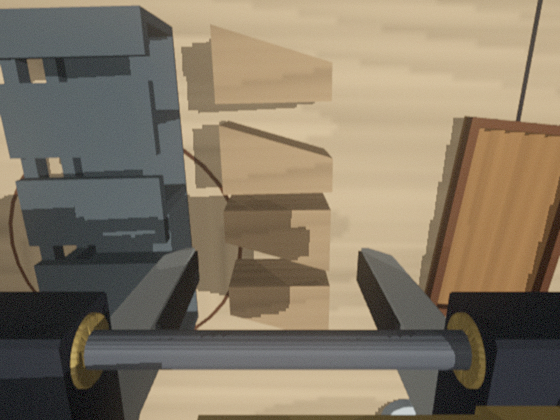

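Consistent. Descend, grip C.

>>> play_rows(plan=[[[0.0005,-0.0007,0.02],[0,0,0]],[[0,0,0.025],[0,0,0]],[[0,0,0.02],[0,0,0]],[[0,0,0.01],[0,0,0]],[[0,0,0.005],[0,0,0]],[[0,0,0],[0,0,0]]])

```text
t: 26.5
tcp_pos: [542.2, 110.1, 13.7]
tool_rot: [-0.006, 1.0, 0.0, 0.001]
wrist_force: [-0.4, -0.4, -0.4]
finger_gap: 76.2
```

>>> play_rows(plan=[[[0,0,0],[0,0,0]],[[0,0,0],[0,0,0]],[[0,0,0],[0,0,0]],[[0,0,0],[0,0,0]],[[0,0,0],[0,0,0]]], hand=1, newtons=15)

```text
t: 27.0
tcp_pos: [542.4, 110.2, 13.9]
tool_rot: [-0.007, 1.0, 0.0, 0.001]
wrist_force: [-0.6, 0.1, 6.1]
finger_gap: 63.8
```

```bash
python3 -c "
from h import *
go(541.3,110.1,13,90.6)"
```

```text
t 27.0 tcp [542.4 110.2  13.9] yaw 90.75 tz [ 1.7e-03  4.0e-04 -1.0e+00] F [-0.6  0.1  6.1] gap 63.8
shift(tool,mm) [ 1.1 -0.1  0.9] turn z rad 0.0026
```

>>> play_rows(plan=[[[0,0,-0.02],[0,0,0]],[[0,0,-0.03],[0,0,0]],[[0,0,-0.03],[0,0,0]],[[0,0,0],[0,0,0.0484]],[[0,0,0],[0,0,0.0484]],[[0,0,0],[0,0,0]],[[0,0,0],[0,0,0]]])

```text
t: 27.7
tcp_pos: [541.3, 110.0, 92.5]
tool_rot: [0.041, 0.999, -0.0, -0.0]
wrist_force: [0.5, -0.0, -0.7]
finger_gap: 64.3
```

```bash
python3 -c "
from h import *
go(501.6,272.9,19,85.2)"
```

```text
t 27.7 tcp [541.3 110.   92.5] yaw 85.26 tz [-9.e-04 -3.e-04 -1.e+00] F [ 0.5 -0.  -0.7] gap 64.3
shift(tool,mm) [ 52.9 159.1  73.5] turn z rad 0.0011
```

>>> play_rows(plan=[[[0.0106,0.0318,0],[0,0,0]],[[0.0106,0.0318,0],[0,0,0]],[[0.0106,0.0318,0],[0,0,0]],[[0.0106,0.0318,0],[0,0,0]],[[0.0106,0.0318,0],[0,0,0]],[[0,0,0.02],[0,0,0]],[[0,0,0.02],[0,0,0]],[[0,0,0],[0,0,0]],[[0,0,0],[0,0,0]]])

```text
t: 28.6
tcp_pos: [502.1, 272.5, 52.6]
tool_rot: [0.042, 0.999, -0.0, -0.0]
wrist_force: [0.0, 0.5, -0.7]
finger_gap: 63.9
```

```bash
python3 -c "
from h import *
go(501.6,272.9,19,85.2); shot('wrist','w13')"
```

```text
t 28.6 tcp [502.1 272.5  52.6] yaw 85.2 tz [-9.e-04 -7.e-04 -1.e+00] F [ 0.   0.5 -0.7] gap 63.9
shift(tool,mm) [ 0.5  0.4 33.6] turn z rad -0.0
```

View pics/w13.png

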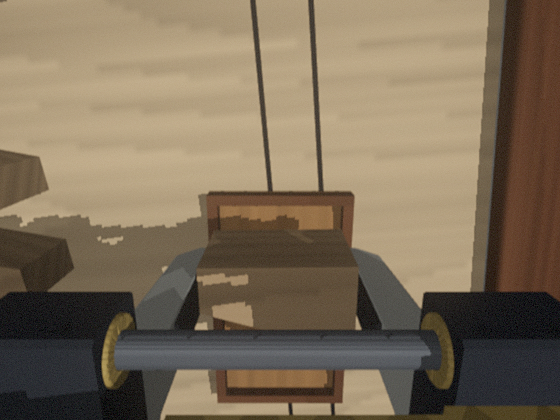

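>>> play_rows(plan=[[[0.0005,0.0004,0.015],[0,0,0]],[[0,0,0.01],[0,0,0]],[[0,0,0.006],[0,0,0]],[[0,0,0.0025],[0,0,0]],[[0,0,0],[0,0,0]],[[0,0,0],[0,0,0]]])

```text
t: 29.25
tcp_pos: [502.0, 273.4, 19.7]
tool_rot: [0.042, 0.999, 0.0, 0.0]
wrist_force: [-0.5, 0.6, -0.9]
finger_gap: 64.0
```

>>> play_rows(plan=[[[0,0,0.0008],[0,0,0]],[[0,0,0],[0,0,0]],[[0,0,0],[0,0,0]]])

```text
t: 29.55
tcp_pos: [501.7, 273.4, 18.7]
tool_rot: [0.042, 0.999, 0.0, 0.0]
wrist_force: [0.7, 0.2, -0.8]
finger_gap: 63.9
```

>>> play_rows(plan=[[[0,0,0],[0,0,0]],[[0,0,0],[0,0,0]],[[0,0,0],[0,0,0]],[[0,0,-0.01],[0,0,0]],[[0,0,-0.025],[0,0,0]],[[0,0,-0.035],[0,0,0]],[[0,0,0],[0,0,0]]], hand=-0.6)

```text
t: 30.25
tcp_pos: [505.0, 274.9, 93.6]
tool_rot: [0.042, 0.999, 0.003, 0.004]
wrist_force: [-0.1, 1.0, -0.2]
finger_gap: 74.6
```

```bash
cat >> h.py <<'E'
TO=np.array([550.2,268.8]);TA=np.radians(-4.8)
def tl(v):
    v=np.asarray(v)[:2]-TO;c,s=np.cos(TA),np.sin(TA);return np.array([c*v[0]+s*v[1],-s*v[0]+c*v[1]])
def tw(v):
    c,s=np.cos(TA),np.sin(TA);return TO+np.array([c*v[0]-s*v[1],s*v[0]+c*v[1]])
def rep(p,xr,yr,zr=(36,52)):
    X,o=wedges(p,xr,yr,zr)
    for P,i in o:
        q,mid,f=fit_wedge(P)
        print(len(P),"z",np.median(P[:,2]).round(1),"mid",mid.round(1),"tray",tl(mid).round(1),"thin",np.degrees(q[2]).round(2),"cost",round(f,2),"bbox",P.min(0).round(1),P.max(0).round(1))
E
python3 -c "
from h import *
state();p=shot('wrist','w14');rep(p,(470,640),(215,330),(40,56))"
```

```text
t 30.25 tcp [505.  274.9  93.6] yaw 85.19 tz [ 0.0089  0.0049 -0.9999] F [-0.1  1.  -0.2] gap 74.6
5502 z 48.1 mid [503.5 272.5] tray [-46.9  -0.2] thin -93.94 cost 0.21 bbox [486.2 240.4  40. ] [530.9 305.3  50.3]
```

View pics/w14.png

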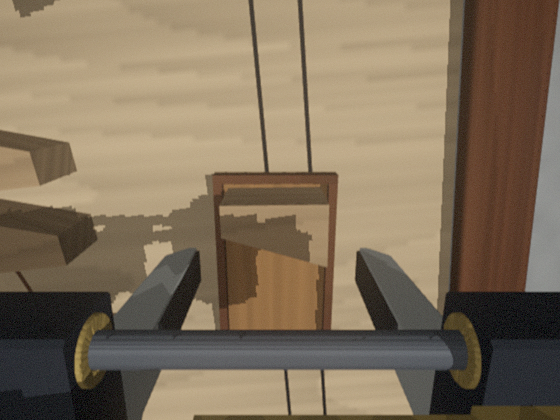

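>>> play_rows(plan=[[[0,0,0],[0,0,-0.1187]],[[0,-0.033,0],[0,0,0]],[[0,-0.033,0],[0,0,0]],[[0,-0.033,0],[0,0,0]],[[0,-0.033,0],[0,0,0]],[[0,-0.032,0],[0,0,0]],[[0,0,0],[0,0,0]],[[0,0,0],[0,0,0]]])

```text
t: 31.1
tcp_pos: [507.0, 108.9, 88.1]
tool_rot: [-0.016, 1.0, -0.0, -0.001]
wrist_force: [-0.5, -0.5, -0.9]
finger_gap: 74.6
```

```bash
python3 -c "
from h import *
go(506.8,109.1,13,92);p=shot('wrist','w15');rep(p,(420,640),(60,160))"
```

```text
t 31.1 tcp [507.  108.9  88.1] yaw 91.89 tz [-1.3e-03 -1.0e-04 -1.0e+00] F [-0.5 -0.5 -0.9] gap 74.6
shift(tool,mm) [ 0.   0.2 75.1] turn z rad -0.0019
6497 z 44.2 mid [452.4 105.8] tray [ -83.8 -170.6] thin 91.27 cost 0.17 bbox [428.6  73.1  36.1] [468.5 138.3  46.5]
5567 z 44.1 mid [503.4 108.6] tray [ -33.2 -163.6] thin 90.84 cost 0.4 bbox [479.8  76.3  36. ] [519.8 141.2  46.9]
826 z 44.2 mid [608.2 120.6] tray [  70.2 -142.8] thin -112.18 cost 112.89 bbox [601.7  93.1  42.3] [618.8 143.9  46.2]
```

>>> play_rows(plan=[[[0,0,0.02],[0,0,0]],[[0,0,0.025],[0,0,0]],[[0,0,0.018],[0,0,0]],[[0,0,0.008],[0,0,0]],[[0,0,0.004],[0,0,0]],[[0,0,0],[0,0,0]]])

```text
t: 31.75
tcp_pos: [507.4, 110.3, 13.4]
tool_rot: [-0.018, 1.0, 0.0, -0.0]
wrist_force: [0.2, 0.3, -0.5]
finger_gap: 74.5
```

>>> play_rows(plan=[[[0,0,0],[0,0,0]],[[0,0,0],[0,0,0]],[[0,0,0],[0,0,0]],[[0,0,0],[0,0,0]],[[0,0,0],[0,0,0]]], hand=1)

```text
t: 32.25
tcp_pos: [508.0, 109.7, 14.3]
tool_rot: [-0.018, 1.0, 0.0, 0.001]
wrist_force: [-0.8, -0.8, 5.5]
finger_gap: 63.8
```

```bash
python3 -c "
from h import *
state()"
```

```text
t 32.25 tcp [508.  109.7  14.3] yaw 92.01 tz [ 1.5e-03  6.0e-04 -1.0e+00] F [-0.8 -0.8  5.5] gap 63.8
```

>>> play_rows(plan=[[[0,0,-0.02],[0,0,0]],[[0,0,-0.03],[0,0,0]],[[0,0,-0.03],[0,0,0]],[[0,0,0],[0,0,0.0594]],[[0,0,0],[0,0,0.0594]],[[0,0,0],[0,0,0]],[[0,0,0],[0,0,0]]])

```text
t: 32.95
tcp_pos: [507.0, 109.3, 93.2]
tool_rot: [0.041, 0.999, -0.0, -0.0]
wrist_force: [-0.0, 0.3, -0.0]
finger_gap: 64.0
```

```bash
python3 -c "
from h import *
go(539,269.7,19.3,85.2)"
```

```text
t 32.95 tcp [507.  109.3  93.2] yaw 85.26 tz [-1.e-03 -5.e-04 -1.e+00] F [-0.   0.3 -0. ] gap 64.0
shift(tool,mm) [-18.7 162.6  73.8] turn z rad 0.0011
```

>>> play_rows(plan=[[[-0.0037,0.0325,0],[0,0,0]],[[-0.0037,0.0325,0],[0,0,0]],[[-0.0037,0.0325,0],[0,0,0]],[[-0.0037,0.0325,0],[0,0,0]],[[-0.0037,0.0325,0],[0,0,0]],[[0,0,0],[0,0,0]],[[0,0,0],[0,0,0]]])

```text
t: 33.65
tcp_pos: [538.8, 270.1, 92.7]
tool_rot: [0.041, 0.999, -0.001, -0.001]
wrist_force: [-0.3, -1.5, -0.5]
finger_gap: 63.7
```

```bash
python3 -c "
from h import *
go(539,269.7,19.3,85.2);p=shot('wrist','w16');
X=cloud(p)
im=cv2.resize(p['img'][:,:,::-1],None,fx=1.2,fy=1.2); cv2.imwrite('pics/w16b.png',im)"
```

```text
t 33.65 tcp [538.8 270.1  92.7] yaw 85.34 tz [-0.0015 -0.001  -1.    ] F [-0.3 -1.5 -0.5] gap 63.7
shift(tool,mm) [-0.4 -0.3 73.4] turn z rad 0.0024
```

View pics/w16b.png

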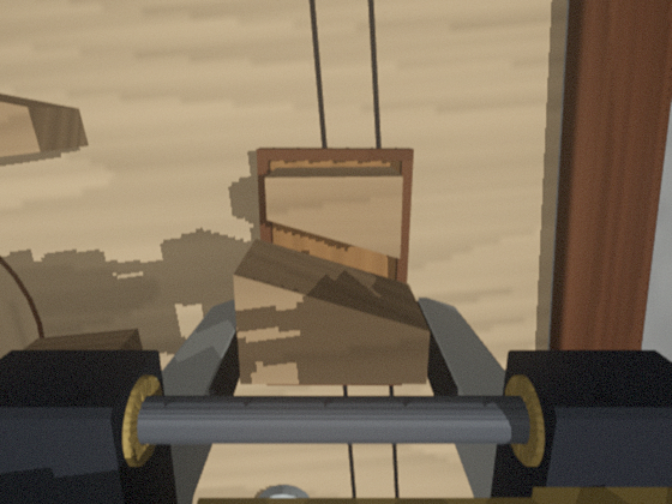

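```bash
python3 -c "
from h import *
p=load('w16');X=cloud(p);Z=X[...,2];m=(abs(X[...,0]-535)<45)&(abs(X[...,1]-270)<45)&(Z>112)&(Z<135);print(np.percentile(Z[m],[5,25,50,75,95]))
rep(p,(480,590),(230,310),(116,128)); rep(p,(480,590),(230,315),(42,54))"
```

```text
[115.67402954 121.83805171 122.41813026 122.95544835 129.93730465]
12588 z 122.4 mid [534.3 269.9] tray [-15.9  -0.2] thin 86.73 cost 68.35 bbox [506.9 230.  116. ] [552.6 310.  128. ]
6014 z 48.1 mid [503.3 272.4] tray [-47.   -0.3] thin -95.13 cost 0.14 bbox [486.2 239.9  42. ] [530.4 305.4  50.7]
```

>>> play_rows(plan=[[[-0.001,-0.0003,0.02],[0,0,0]],[[0,0,0.025],[0,0,0]],[[0,0,0.015],[0,0,0]],[[0,0,0.008],[0,0,0]],[[0,0,0.004],[0,0,0]],[[0,0,0],[0,0,0]],[[0,0,0],[0,0,0]]])

```text
t: 34.4
tcp_pos: [541.0, 269.6, 22.3]
tool_rot: [0.042, 0.999, 0.0, 0.001]
wrist_force: [1.1, 0.1, -1.5]
finger_gap: 64.0
```

```bash
python3 -c "
from h import *
go(540,269.7,18.3,85.2)"
```

```text
t 34.4 tcp [541.  269.6  22.3] yaw 85.19 tz [ 1.4e-03  6.0e-04 -1.0e+00] F [ 1.1  0.1 -1.5] gap 64.0
shift(tool,mm) [ 1.1 -0.   4. ] turn z rad -0.0002
```

Down to the floor, then slide 3 mm toward −x to close the gap.

>>> play_rows(plan=[[[0,0,0.002],[0,0,0]],[[0,0,0.0015],[0,0,0]],[[0,0,0],[0,0,0]],[[0.001,0,0],[0,0,0]],[[0.001,0,0],[0,0,0]],[[0.001,0,0],[0,0,0]],[[0,0,0],[0,0,0]],[[0,0,0],[0,0,0]]])

```text
t: 35.2
tcp_pos: [537.8, 269.8, 18.4]
tool_rot: [0.042, 0.999, 0.0, 0.0]
wrist_force: [0.4, -0.1, 1.6]
finger_gap: 63.9
```

```bash
python3 -c "
from h import *
state();p=shot('wrist','w17')"
```

```text
t 35.2 tcp [537.8 269.8  18.4] yaw 85.2 tz [ 8.e-04  3.e-04 -1.e+00] F [ 0.4 -0.1  1.6] gap 63.9
```

View pics/w17.png

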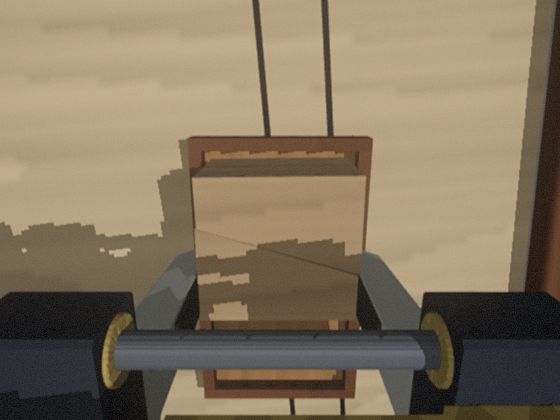

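>>> play_rows(plan=[[[0,0,0],[0,0,0]],[[0,0,0],[0,0,0]],[[0,0,0],[0,0,0]],[[0,0,-0.01],[0,0,0]],[[0,0,-0.025],[0,0,0]],[[0,0,-0.035],[0,0,0]],[[0,0,0],[0,0,0]],[[0,0,0],[0,0,0]]], hand=-0.6)

```text
t: 36.05
tcp_pos: [537.8, 269.9, 89.3]
tool_rot: [0.042, 0.999, 0.001, 0.001]
wrist_force: [0.7, 0.1, 1.6]
finger_gap: 74.3
```

```bash
python3 -c "
from h import *
state();p=shot('wrist','w18');X=cloud(p);Z=X[...,2]
m=(X[...,0]>470)&(X[...,0]<600)&(X[...,1]>220)&(X[...,1]<320)&(Z>42)&(Z<54)
r=cv2.minAreaRect(X[m][:,:2].astype(np.float32));print(r,tl(r[0]))
go(591,111.4,13,90.9)"
```

```text
t 36.05 tcp [537.8 269.9  89.3] yaw 85.2 tz [ 0.0018  0.0011 -1.    ] F [0.7 0.1 1.6] gap 74.3
((518.4652709960938, 270.938232421875), (65.10684967041016, 60.6525764465332), 85.27655029296875) [-31.80235352  -0.52476034]
t 36.1 tcp [537.  269.6  88.1] yaw 85.2 tz [-6.e-04 -1.e-04 -1.e+00] F [-1.   0.1  0.2] gap 74.5
shift(tool,mm) [ -67.1 -153.1   75.1] turn z rad -0.0995
```

View pics/w18.png

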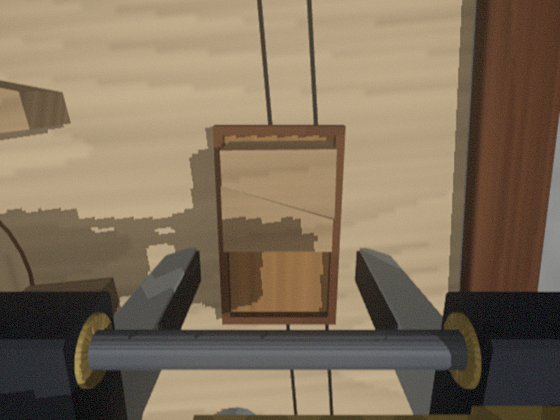

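>>> play_rows(plan=[[[0,0,0],[0,0,-0.1]],[[-0.0103,-0.032,0],[0,0,0]],[[-0.0103,-0.032,0],[0,0,0]],[[-0.0103,-0.032,0],[0,0,0]],[[-0.0103,-0.032,0],[0,0,0]],[[-0.0103,-0.031,0],[0,0,0]],[[0,0,0],[0,0,0]],[[0,0,0],[0,0,0]]])

```text
t: 36.9
tcp_pos: [590.6, 110.7, 86.8]
tool_rot: [-0.007, 1.0, -0.0, -0.001]
wrist_force: [0.2, 0.4, 0.4]
finger_gap: 74.2
```

```bash
python3 -c "
from h import *
go(591.2,111.4,13,91);p=shot('wrist','w19');rep(p,(560,640),(60,160))"
```

```text
t 36.9 tcp [590.6 110.7  86.8] yaw 90.8 tz [-2.9e-03 -3.0e-04 -1.0e+00] F [0.2 0.4 0.4] gap 74.2
shift(tool,mm) [-0.8  0.7 73.8] turn z rad -0.0035
5558 z 44.1 mid [594.1 111.6] tray [  56.9 -153. ] thin -89.63 cost 0.14 bbox [578.5  79.1  36. ] [618.3 144.   46.3]
```

View pics/w19.png

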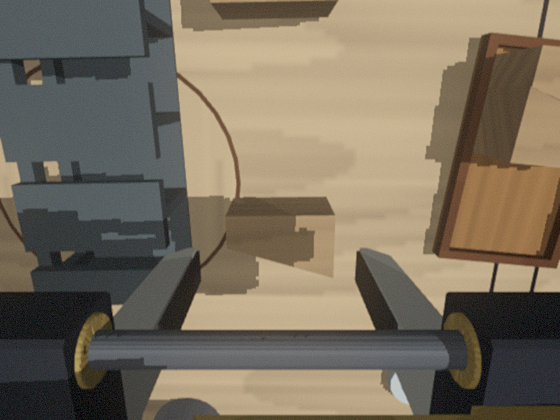

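>>> play_rows(plan=[[[-0.0005,0.0006,0.02],[0,0,0]],[[0,0,0.025],[0,0,0]],[[0,0,0.018],[0,0,0]],[[0,0,0.008],[0,0,0]],[[0,0,0.003],[0,0,0]],[[0,0,0],[0,0,0]],[[0,0,0],[0,0,0]]])

```text
t: 37.65
tcp_pos: [592.6, 112.7, 14.9]
tool_rot: [-0.008, 1.0, 0.0, 0.001]
wrist_force: [0.1, -0.6, 0.1]
finger_gap: 74.4
```

>>> play_rows(plan=[[[0,0,0],[0,0,0]],[[0,0,0],[0,0,0]],[[0,0,0],[0,0,0]],[[0,0,0],[0,0,0]],[[0,0,0],[0,0,0]]], hand=1)

```text
t: 38.15
tcp_pos: [592.5, 112.2, 14.8]
tool_rot: [-0.008, 1.0, 0.0, 0.001]
wrist_force: [-1.1, -0.8, 6.3]
finger_gap: 63.9
```

>>> play_rows(plan=[[[0,0,-0.02],[0,0,0]],[[0,0,-0.03],[0,0,0]],[[0,0,-0.03],[0,0,0]],[[0,0,0],[0,0,0.05]],[[0,0,0],[0,0,0.05]],[[0,0,0],[0,0,0]],[[0,0,0],[0,0,0]]])

```text
t: 38.85
tcp_pos: [591.5, 112.1, 93.5]
tool_rot: [0.041, 0.999, -0.0, -0.001]
wrist_force: [-0.6, 0.3, -1.2]
finger_gap: 63.9
```

```bash
python3 -c "
from h import *
state()"
```

```text
t 38.85 tcp [591.5 112.1  93.5] yaw 85.26 tz [-1.3e-03 -4.0e-04 -1.0e+00] F [-0.6  0.3 -1.2] gap 63.9
```

```bash
python3 -c "
from h import *
go(564.5,267.1,19.8,85.2)"
```

```text
t 38.85 tcp [591.5 112.1  93.5] yaw 85.26 tz [-1.3e-03 -4.0e-04 -1.0e+00] F [-0.6  0.3 -1.2] gap 63.9
shift(tool,mm) [ 39.6 152.3  73.6] turn z rad 0.001
```

>>> play_rows(plan=[[[0.0079,0.0305,0],[0,0,0]],[[0.0079,0.0305,0],[0,0,0]],[[0.0079,0.0305,0],[0,0,0]],[[0.0079,0.0305,0],[0,0,0]],[[0.0079,0.0305,0],[0,0,0]],[[0,0,0],[0,0,0]],[[0,0,0.02],[0,0,0]],[[0,0,0],[0,0,0]],[[0,0,0],[0,0,0]]])

```text
t: 39.75
tcp_pos: [565.3, 266.1, 73.6]
tool_rot: [0.042, 0.999, -0.001, -0.001]
wrist_force: [1.2, 0.5, -0.8]
finger_gap: 64.0
```

```bash
python3 -c "
from h import *
go(564.5,267.1,19.8,85.2);p=shot('wrist','w20');X=cloud(p);Z=X[...,2]
m=(X[...,0]>470)&(X[...,0]<600)&(X[...,1]>220)&(X[...,1]<320)&(Z>44)&(Z<51)
r=cv2.minAreaRect(X[m][:,:2].astype(np.float32));print(r,tl(r[0]))
L=(X-np.r_[TO,0])@np.array([[np.cos(TA),-np.sin(TA),0],[np.sin(TA),np.cos(TA),0],[0,0,1]])
m=(abs(L[...,1])<25)&(abs(L[...,0]-16)<40)&(Z>98)&(Z<107);print('held x range',np.percentile(L[m][:,0],[0.3,99.7]), np.median(Z[m]))"
```

```text
t 39.75 tcp [565.3 266.1  73.6] yaw 85.14 tz [-0.0014 -0.0014 -1.    ] F [ 1.2  0.5 -0.8] gap 64.0
shift(tool,mm) [ 0.8  1.  53.8] turn z rad -0.0011
((518.690185546875, 270.9445495605469), (65.04278564453125, 60.72980499267578), 85.50128173828125) [-31.57875638  -0.49964499]
held x range [ 1.79872696 30.84749557] 102.77827964921795
```

View pics/w20.png

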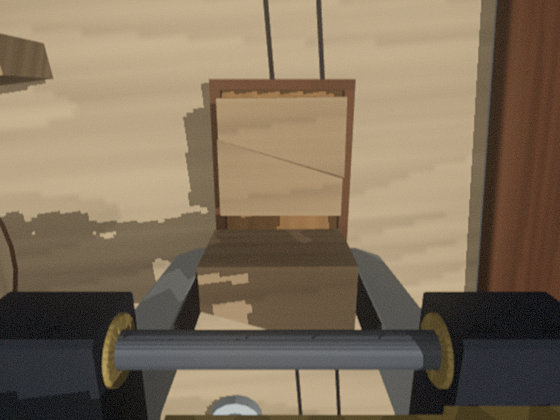

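>>> play_rows(plan=[[[0,0.0006,0.02],[0,0,0]],[[0,0,0.018],[0,0,0]],[[0,0,0.008],[0,0,0]],[[0,0,0.004],[0,0,0]],[[0,0,0],[0,0,0]],[[0,0,0],[0,0,0]]])

```text
t: 40.4
tcp_pos: [566.1, 268.2, 24.9]
tool_rot: [0.042, 0.999, 0.0, 0.001]
wrist_force: [0.4, -0.3, -1.0]
finger_gap: 64.1
```

```bash
python3 -c "
from h import *
go(564.5,267.1,18.8,85.2)"
```

```text
t 40.4 tcp [566.1 268.2  24.9] yaw 85.19 tz [ 1.5e-03  6.0e-04 -1.0e+00] F [ 0.4 -0.3 -1. ] gap 64.1
shift(tool,mm) [ 1.6 -1.2  6.1] turn z rad -0.0002
```

>>> play_rows(plan=[[[0,-0.001,0.003],[0,0,0]],[[0,0,0.002],[0,0,0]],[[0,0,0.0007],[0,0,0]],[[0,0,0],[0,0,0]],[[0.001,0,0],[0,0,0]],[[0.001,0,0],[0,0,0]],[[0.001,0,0],[0,0,0]],[[0.001,0,0],[0,0,0]],[[0.0005,0,0],[0,0,0]],[[0,0,0],[0,0,0]],[[0,0,0],[0,0,0]]])

```text
t: 41.5
tcp_pos: [561.7, 267.9, 18.8]
tool_rot: [0.042, 0.999, 0.0, 0.001]
wrist_force: [2.4, 1.3, 4.3]
finger_gap: 63.8
```

```bash
python3 -c "
from h import *
state();p=shot('wrist','w21')"
```

```text
t 41.5 tcp [561.7 267.9  18.8] yaw 85.2 tz [ 1.8e-03  8.0e-04 -1.0e+00] F [2.4 1.3 4.3] gap 63.8
```

View pics/w21.png

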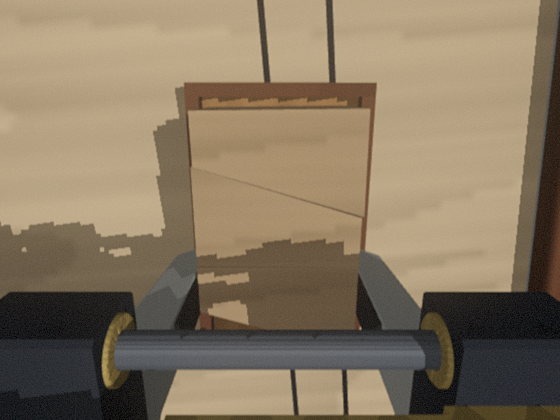

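Tight with contact. Release, lift.

>>> play_rows(plan=[[[0,0,0],[0,0,0]],[[0,0,0],[0,0,0]],[[0,0,0],[0,0,0]],[[0,0,-0.01],[0,0,0]],[[0,0,-0.025],[0,0,0]],[[0,0,-0.035],[0,0,0]],[[0,0,0],[0,0,0]],[[0,0,0],[0,0,0]]], hand=-0.6)

```text
t: 42.35
tcp_pos: [561.1, 267.6, 89.5]
tool_rot: [0.042, 0.999, 0.0, 0.001]
wrist_force: [0.2, 0.2, -1.2]
finger_gap: 74.2
```

```bash
cat >>h.py <<'E'
def pack(p):
    X=cloud(p);Z=X[...,2];c,s=np.cos(TA),np.sin(TA)
    L=(X-np.r_[TO,0])@np.array([[c,-s,0],[s,c,0],[0,0,1]])
    m=(abs(L[...,0])<70)&(abs(L[...,1])<45)&(Z>43)&(Z<54)
    r=cv2.minAreaRect(X[m][:,:2].astype(np.float32));print("pack",np.round(r[1],1),round(r[2],2),tl(r[0]).round(1),"x range",L[m][:,0].min().round(1),L[m][:,0].max().round(1),"y",L[m][:,1].min().round(1),L[m][:,1].max().round(1),"z pct",np.percentile(Z[m],[5,50,95]).round(1))
E
python3 -c "
from h import *
p=shot('wrist','w22');pack(p)
go(455.5,105.9,13,91)"
```

```text
pack [64.9 99.7] 84.95 [-12.   -0.4] x range -61.7 38.0 y -33.0 32.1 z pct [47.1 48.2 49.2]
t 42.4 tcp [560.2 267.3  88.3] yaw 85.2 tz [-1.e-03 -3.e-04 -1.e+00] F [-0.5 -0.6  0.2] gap 74.6
shift(tool,mm) [  90.8 -169.5   75.4] turn z rad -0.1012
```

View pics/w22.png

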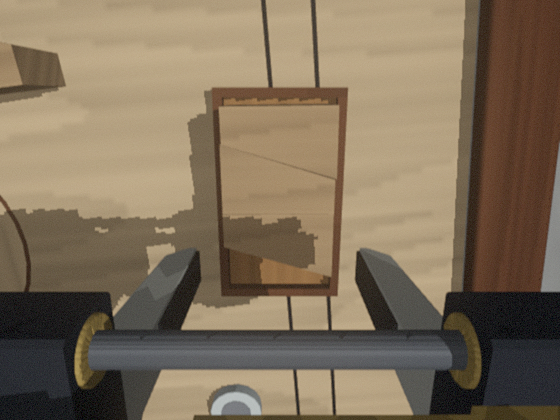

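>>> play_rows(plan=[[[0,0,0],[0,0,-0.1012]],[[0.018,-0.0266,0],[0,0,0]],[[0.018,-0.0266,0],[0,0,0]],[[0.018,-0.0266,0],[0,0,0]],[[0.018,-0.0266,0],[0,0,0]],[[0.018,-0.0266,0],[0,0,0]],[[0.0175,-0.0266,0],[0,0,0]],[[0,0,0],[0,0,0]],[[0,0,0],[0,0,0]]])

```text
t: 43.3
tcp_pos: [455.5, 105.6, 87.7]
tool_rot: [-0.008, 1.0, -0.0, -0.001]
wrist_force: [1.3, 0.4, -0.5]
finger_gap: 74.2
```

```bash
python3 -c "
from h import *
go(455.5,105.9,13,91);p=shot('wrist','w23');rep(p,(415,500),(60,160))"
```

```text
t 43.3 tcp [455.5 105.6  87.7] yaw 90.93 tz [-1.8e-03 -3.0e-04 -1.0e+00] F [ 1.3  0.4 -0.5] gap 74.2
shift(tool,mm) [-0.2  0.4 74.7] turn z rad -0.0013
5629 z 44.1 mid [452.2 105.9] tray [ -84.  -170.5] thin 91.29 cost 0.38 bbox [428.4  73.2  36.1] [468.8 138.2  46.5]
```

>>> play_rows(plan=[[[0,0.0004,0.02],[0,0,0]],[[0,0,0.025],[0,0,0]],[[0,0,0.018],[0,0,0]],[[0,0,0.008],[0,0,0]],[[0,0,0.004],[0,0,0]],[[0,0,0],[0,0,0]],[[0,0,0],[0,0,0]]])

```text
t: 44.05
tcp_pos: [456.7, 106.7, 13.9]
tool_rot: [-0.009, 1.0, 0.0, 0.001]
wrist_force: [-0.5, -0.5, 0.0]
finger_gap: 74.4
```

>>> play_rows(plan=[[[0,0,0],[0,0,0]],[[0,0,0],[0,0,0]],[[0,0,0],[0,0,0]],[[0,0,0],[0,0,0]],[[0,0,0],[0,0,0]]], hand=1)

```text
t: 44.55
tcp_pos: [456.6, 106.5, 14.0]
tool_rot: [-0.009, 1.0, 0.0, 0.001]
wrist_force: [-1.0, 0.3, 6.0]
finger_gap: 63.8
```

>>> play_rows(plan=[[[0,0,-0.02],[0,0,0]],[[0,0,-0.03],[0,0,0]],[[0,0,-0.03],[0,0,0]],[[0,0,0],[0,0,0.05]],[[0,0,0],[0,0,0.051]],[[0,0,0],[0,0,0]],[[0,0,0],[0,0,0]]])

```text
t: 45.25
tcp_pos: [455.8, 106.3, 93.1]
tool_rot: [0.041, 0.999, -0.0, -0.0]
wrist_force: [0.6, -0.3, -0.9]
finger_gap: 63.9
```

```bash
python3 -c "
from h import *
print(tw([49.5,-.4]));go(*tw([49.5,-.4]),19.8,85.2)"
```

```text
[599.4929254  264.25934961]
t 45.25 tcp [455.8 106.3  93.1] yaw 85.27 tz [-9.e-04 -4.e-04 -1.e+00] F [ 0.6 -0.3 -0.9] gap 63.9
shift(tool,mm) [-130.3  169.3   73.1] turn z rad 0.0013
```

>>> play_rows(plan=[[[-0.0218,0.0282,0],[0,0,0]],[[-0.0218,0.0282,0],[0,0,0]],[[-0.0218,0.0282,0],[0,0,0]],[[-0.0218,0.0282,0],[0,0,0]],[[-0.0218,0.0282,0],[0,0,0]],[[-0.0218,0.0282,0],[0,0,0]],[[0,0,0.02],[0,0,0]],[[0,0,0],[0,0,0]],[[0,0,0],[0,0,0]]])

```text
t: 46.15
tcp_pos: [599.6, 262.8, 72.3]
tool_rot: [0.042, 0.999, -0.001, -0.001]
wrist_force: [0.6, -0.2, 0.1]
finger_gap: 64.2
```

```bash
python3 -c "
from h import *
go(*tw([50,-.4]),19,85.2);p=shot('wrist','w24');pack(p)
X=cloud(p);Z=X[...,2];c,s=np.cos(TA),np.sin(TA)
L=(X-np.r_[TO,0])@np.array([[c,-s,0],[s,c,0],[0,0,1]])
for y0,y1 in((-24,-16),(-4,4),(16,24)):
    m=(L[...,1]>y0)&(L[...,1]<y1)&(L[...,0]<75)&(L[...,0]>0)&(Z>98)&(Z<107);print('held slant edge at y',(y0+y1)/2,np.percentile(L[m][:,0],[0.5,99.5]).round(1),np.median(Z[m]))
    m=(L[...,1]>y0)&(L[...,1]<y1)&(abs(L[...,0])<70)&(Z>44)&(Z<51);print('pack edge',np.percentile(L[m][:,0],99.5).round(1))
"
```

```text
t 46.15 tcp [599.6 262.8  72.3] yaw 85.19 tz [-0.003 -0.002 -1.   ] F [ 0.6 -0.2  0.1] gap 64.2
shift(tool,mm) [-0.4  1.6 53.3] turn z rad -0.0002
pack [ 65.1 100.5] 84.69 [-12.2  -0.7] x range -62.3 38.3 y -33.1 32.0 z pct [47.  48.1 49.2]
held slant edge at y -20.0 [24.4 60.7] 102.29280910461273
pack edge 22.3
held slant edge at y 0.0 [30.4 60.5] 102.27473729471721
pack edge 28.4
held slant edge at y 20.0 [36.3 60.2] 102.21332149361982
pack edge 34.3
```

View pics/w24.png

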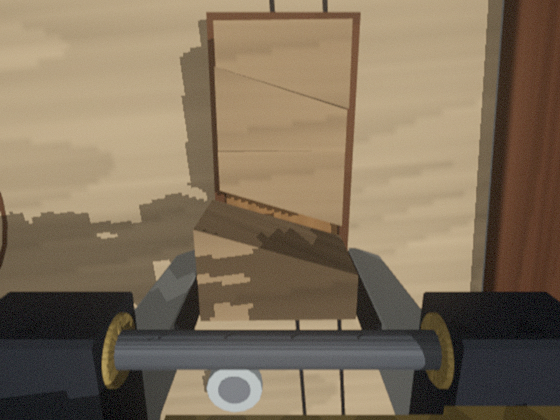

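>>> play_rows(plan=[[[-0.001,0.001,0.02],[0,0,0]],[[0,0,0.016],[0,0,0]],[[0,0,0.006],[0,0,0]],[[0,0,0.004],[0,0,0]],[[0,0,0],[0,0,0]],[[0,0,0],[0,0,0]]])

```text
t: 46.8
tcp_pos: [602.1, 265.0, 27.9]
tool_rot: [0.042, 0.999, 0.0, 0.0]
wrist_force: [0.2, -0.3, -0.0]
finger_gap: 64.2
```

```bash
python3 -c "
from h import *
go(*tw([50,-.4]),18,85.2)"
```

```text
t 46.8 tcp [602.1 265.   27.9] yaw 85.2 tz [ 9.e-04  3.e-04 -1.e+00] F [ 0.2 -0.3 -0. ] gap 64.2
shift(tool,mm) [ 2.1 -1.   9.9] turn z rad 0.0001
```

>>> play_rows(plan=[[[0.001,-0.0007,0.004],[0,0,0]],[[0,0,0.003],[0,0,0]],[[0,0,0.0015],[0,0,0]],[[0,0,0.001],[0,0,0]],[[0,0,0],[0,0,0]],[[0.001,0,0],[0,0,0]],[[0.001,0,0],[0,0,0]],[[0.001,0,0],[0,0,0]],[[0.0005,0,0],[0,0,0]],[[0,0,0],[0,0,0]],[[0,0,0],[0,0,0]]])

```text
t: 47.9
tcp_pos: [597.7, 264.8, 18.1]
tool_rot: [0.042, 0.999, 0.0, 0.001]
wrist_force: [1.4, -0.1, 1.2]
finger_gap: 63.9
```

```bash
python3 -c "
from h import *
s,r=state();print(tl(s['tcp_pos']));p=shot('wrist','w25');pack(p);cv2.imwrite('pics/w25c.png',cv2.resize(p['img'][:330,150:420][:,:,::-1],None,fx=1.8,fy=1.8))"
```

```text
t 47.9 tcp [597.7 264.8  18.1] yaw 85.2 tz [ 1.1e-03  4.0e-04 -1.0e+00] F [ 1.4 -0.1  1.2] gap 63.9
[4.76622331e+01 1.89121026e-03]
pack [ 90.  120.1] 86.37 [-0.8 -0.8] x range -60.5 59.8 y -45.0 45.0 z pct [47.1 48.1 49.2]
```

View pics/w25c.png

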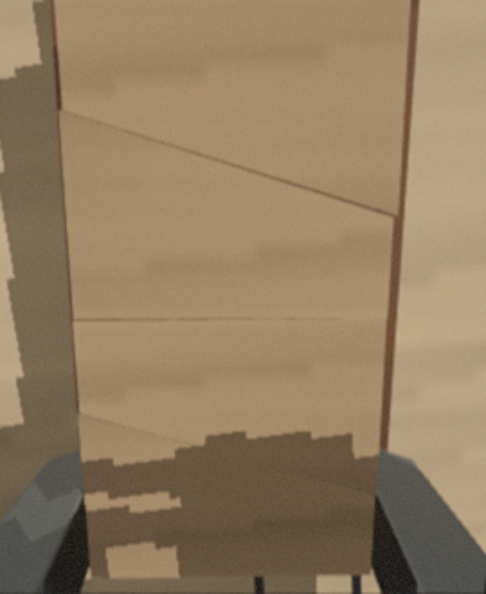

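Tight: 120 mm overall. Release, lift well up, then look at everything including the rod.

>>> play_rows(plan=[[[0,0,0],[0,0,0]],[[0,0,0],[0,0,0]],[[0,0,0],[0,0,0]],[[0,0,-0.01],[0,0,0]],[[0,0,-0.025],[0,0,0]],[[0,0,-0.035],[0,0,0]],[[0.01,0,-0.04],[0,0,0]],[[0.02,0,-0.04],[0,0,0]],[[0.03,0,-0.04],[0,0,0]],[[0.03,0,-0.01],[0,0,0]],[[0,0,0],[0,0,0]],[[0,0,0],[0,0,0]]], hand=-0.6)

```text
t: 49.15
tcp_pos: [507.3, 272.3, 218.8]
tool_rot: [0.041, 0.999, 0.0, 0.001]
wrist_force: [-0.6, 0.1, -0.7]
finger_gap: 74.4
```

```bash
python3 -c "
from h import *
state();p=shot('wrist','w26');pack(p);t=shot('top','t26');s=shot('scene','s26')
X=cloud(s);m=(X[...,2]>62)&(X[...,2]<74)&(abs(X[...,0]-480)<80)&(abs(X[...,1]+339)<80)
print('handle',m.sum(),X[m].mean(0))
for q in ['mat','rod']: print(q,[(np.round(d['xyz']).tolist(),round(d['score'],2)) for d in models.search_frame(s,q)])
"
```

```text
t 49.15 tcp [507.3 272.3 218.8] yaw 85.26 tz [ 1.1e-03  6.0e-04 -1.0e+00] F [-0.6  0.1 -0.7] gap 74.4
pack [ 64.9 120.9] 84.97 [-1.8 -0.4] x range -62.2 58.6 y -32.9 32.2 z pct [47.  48.2 49.4]
handle 113 [ 481.26572739 -338.00174621   67.67276368]
mat [([520.0, -564.0, -1.0], 0.92), ([499.0, -319.0, 2.0], 0.77)]
rod [([481.0, -323.0, 27.0], 0.92), ([563.0, 272.0, 44.0], 0.32), ([599.0, 258.0, 49.0], 0.26)]
```

View pics/w26.png

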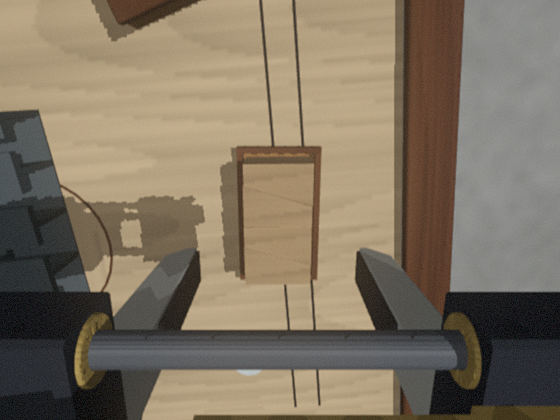

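View pics/s26.png

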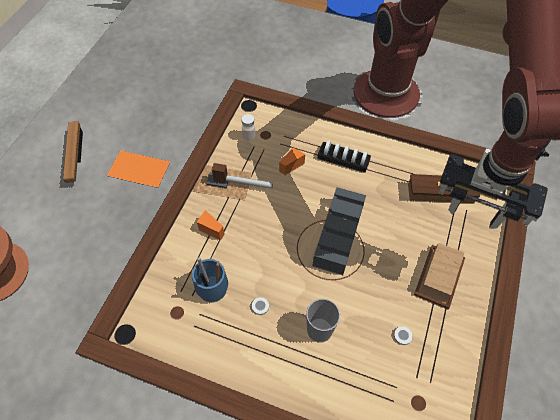

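View pics/t26.png

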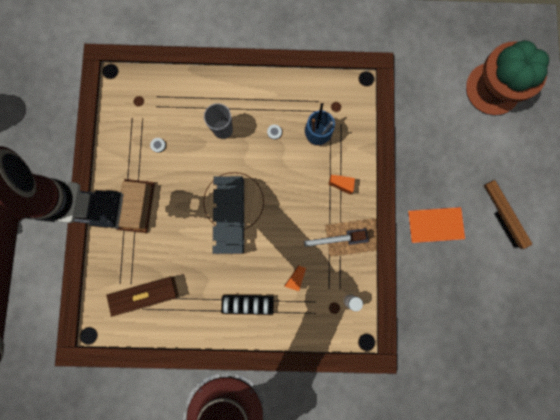

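>>> play_rows(plan=[[[0,-0.04,-0.01],[0,0,0.14]],[[0,0,-0.03],[0,0,0.14]],[[0,0,-0.03],[0,0,0.14]],[[0,0,0],[0,0,0.14]],[[0,0,0],[0,0,0.14]],[[0,0,0],[0,0,0.14]],[[0,0,0],[0,0,0.14]],[[0,0,0],[0,0,0.14]],[[0,0,0],[0,0,0.14]],[[0,0,0],[0,0,0.06]],[[0,0,0],[0,0,0]],[[0,0,0],[0,0,0]]])

```text
t: 50.6
tcp_pos: [504.3, 232.2, 287.3]
tool_rot: [0.645, 0.764, -0.001, 0.0]
wrist_force: [1.0, -0.8, 0.2]
finger_gap: 74.3
```

```bash
python3 -c "
from h import *
go(485,-270,260,9.5)"
```

```text
t 50.6 tcp [504.3 232.2 287.3] yaw 9.64 tz [-7.e-04 -9.e-04 -1.e+00] F [ 1.  -0.8  0.2] gap 74.3
shift(tool,mm) [-491.8 -103.1   27.8] turn z rad 0.0024
```

>>> play_rows(plan=[[[-0.045,-0.0094,0],[0,0,0]],[[-0.045,-0.0094,0],[0,0,0]],[[-0.045,-0.0094,0],[0,0,0]],[[-0.045,-0.0094,0],[0,0,0]],[[-0.045,-0.0094,0],[0,0,0]],[[-0.045,-0.0094,0],[0,0,0]],[[-0.045,-0.0094,0.005],[0,0,0]],[[-0.045,-0.0094,0.005],[0,0,0]],[[-0.045,-0.0094,0.005],[0,0,0]],[[-0.045,-0.0094,0.01],[0,0,0]],[[-0.04,-0.0094,0],[0,0,0]],[[0,0,0],[0,0,0]]])

```text
t: 51.8
tcp_pos: [480.7, -276.0, 263.0]
tool_rot: [0.65, 0.76, -0.003, 0.001]
wrist_force: [-0.6, -0.2, 0.4]
finger_gap: 73.9
```

>>> play_rows(plan=[[[0,0,0],[0,0,0]],[[0,0,0],[0,0,0]]])

```text
t: 52.0
tcp_pos: [484.2, -266.7, 262.6]
tool_rot: [0.645, 0.764, 0.001, -0.0]
wrist_force: [0.5, -0.0, 0.3]
finger_gap: 74.3
```

```bash
python3 -c "
from h import *
state();p=shot('wrist','w27');X=cloud(p)
m=(X[...,2]>60)&(X[...,2]<74)&(abs(X[...,0]-480)<80)&(abs(X[...,1]+339)<80)
print(cv2.minAreaRect(X[m][:,:2].astype(np.float32)))
cv2.imwrite('pics/w27c.png',cv2.resize(p['img'][90:270,200:360][:,:,::-1],None,fx=3.3,fy=3.3,interpolation=cv2.INTER_CUBIC))"
```

```text
t 52.0 tcp [ 484.2 -266.7  262.6] yaw 9.71 tz [-1.0e-04  1.4e-03 -1.0e+00] F [ 0.5 -0.   0.3] gap 74.3
((479.6925048828125, -339.005126953125), (23.68115234375, 34.64055633544922), 8.82429027557373)
```

View pics/w27c.png

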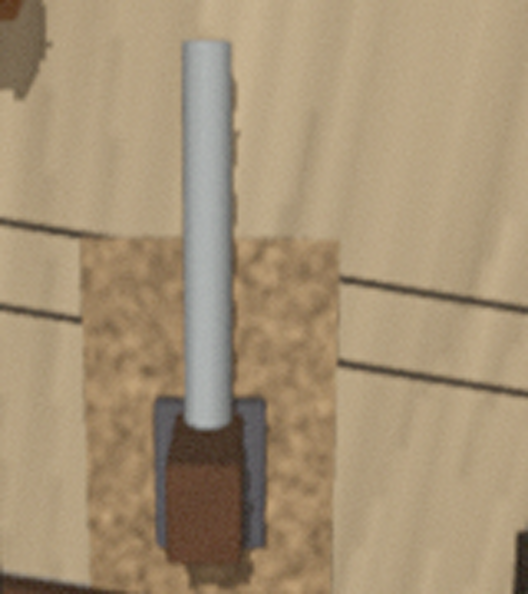

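```bash
python3 -c "
from h import *
p=load('w27')
a,b=[pix2plane(p,200+u/3.3,90+v/3.3,2)[:2] for u,v in((80,238),(340,239))]
e=(b-a)/np.linalg.norm(b-a);print(np.linalg.norm(b-a),(a+b)/2+75*np.array([e[1],-e[0]]))"
```

```text
89.60982998548997 [ 480.25622429 -338.3835123 ]
```

```bash
python3 -c "
from h import *
a=load('s4');
s0=pickle.load(open('pics/scene0.pkl','rb'));s1=shot('scene','s28')
for q in ['pen_pot','vial','tumbler','domino_box','striker1']:
    print(q,[(np.round(d['xyz']).tolist(),round(d['score'],2)) for d in models.search_frame(s1,q)][:2])
t=shot('top','t28');pack(t)
print(bot.job_done())"
```

```text
pen_pot [([775.0, -230.0, 69.0], 0.98)]
vial [([562.0, 271.0, 51.0], 0.74), ([758.0, 37.0, 59.0], 0.71)]
tumbler [([759.0, 36.0, 62.0], 0.93)]
domino_box [([319.0, 228.0, 40.0], 0.86)]
striker1 [([779.0, -103.0, 10.0], 0.81), ([726.0, 216.0, 8.0], 0.57)]
pack [ 66.2 120.7] 84.91 [-2.8 -1.2] x range -63.1 57.5 y -34.4 32.1 z pct [44.4 47.2 50.4]
the job is handed in; nothing more can be done
None
```

I drove all four wedges out of the block with the push rod, packed them in the tray, stood the rod back on the cork mat and handed the job in at about 52 s. No finger touched a wedge before it was clear of the block.

- **Tray:** The wedges lie flat, side by side and alternately head to tail. The last close view showed the pack 120.9 × 64.9 mm inside the tray, with tops at about 48 mm. That height is a 4 mm floor plus a 44 mm wedge.
- **Rod:** It stands on the mat with the handle within 1–2 mm of the estimated middle. The mat's near end is hidden by the board's frame, so I worked the middle out from its far edge. No knock to the rod showed in the last view.
- **Bystanders:** The networks found the pen pot, tumbler, domino box and both strikers within 5 mm of where they started. In the final picture they did not report the vial at its own place and gave false hits on the tray and the tumbler instead. It was still standing at its starting spot in an earlier picture taken after the packing.

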